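# Put the loose optics hardware back in its trays

## Task

Clear up the optical bench: put the two shim wedges into the wide rectangular tray, lying flat side by side and head to tail (thin end beside fat end, straight sides outward) so that together they fill it as a rectangle; stand both steel pillars upright in the narrow tray; and put the lens tube into the round dish, glass up. Everything must end up on the floor of its tray, and never let go of the lens tube in mid-air.

Things in the scene. Friction and masses are not known exactly. Their poses are not given: they have to be found in the camera images.
- wedge_a: aluminium shim wedge lying flat, 90 mm long, 16 mm thick, 46 mm wide at the fat end, 18 at the thin. Origin: underside, mid-length, 16 mm from the straight long side (that is at y=-16). +x points to the thin end; slant side from y=+30 (fat) to +2 (thin). Dark steel grip rib on top at x=-22, y=+4: 24 mm along x, 10 mm thick in y, from z=16 to 42 mm. 0.13 kg; centre of mass near x=-8.
- wedge_b: a second wedge exactly like wedge_a (same size, origin, axes and rib; not a mirror image): flat, 90 x 46/18 x 16 mm, +x to the thin end, straight side at y=-16 mm, rib centred at x=-22, y=+4 mm, top at 42 mm. Either wedge may take either half of the tray.
- pillar_a: bare steel pillar post standing upright, a plain cylinder 25 mm in diameter and 60 mm tall with a small black screw hole in its top; origin at the centre of its underside, z up along its axis. About 0.23 kg. The two pillars are alike.
- pillar_b: bare steel pillar post standing upright, a plain cylinder 25 mm in diameter and 60 mm tall with a small black screw hole in its top; origin at the centre of its underside, z up along its axis. About 0.23 kg. The two pillars are alike.
- lens_tube: short black lens tube standing on the bench, a cylinder 46 mm in diameter (thin ridges 0.4 mm proud) and 36 mm tall, with a steel ring and a glass lens (2 mm proud) on its top face; origin at the centre of its underside, z up along its axis. About 0.10 kg.
- wedge_tray: wide rectangular black plastic tray, fixed to the bench, outside 116 mm (along its x) by 90 mm (along its y), 14 mm tall; walls and floor 4 mm thick, so inside 108 by 82 mm and 10 mm deep. Origin at the centre of its underside, z up; floor at z = 4 mm. Two wedges head to tail are 90 by 64 mm together; two the same way round do not fit.
- post_tray: long narrow black plastic tray for pillars, fixed to the bench, outside 140 mm (along its x) by 56 mm (along its y), 18 mm tall; walls and floor 4 mm thick, so inside 132 by 48 mm and 14 mm deep. Origin at the centre of its underside, z up; floor at z = 4 mm.
- dish: round shallow black plastic dish for the lens tube, fixed to the bench, outside diameter 100 mm, inside 92 mm, 12 mm tall, floor 4 mm thick (8 mm deep). Origin at the centre of its underside, z up.
Things that resemble listed ones, but are neither listed nor needed, are in the scene too. There is more than one size of the lens_tube; the job needs the largest.

How it is judged:
By the outcome, as a careful person would: the job done as asked, in the order asked, and still so for the second after the job is handed in, with the robot touching nothing.
It also fails if it takes over 115 s, if anything falls off the work surface, if the arm or the gripper's body presses on something with over 40 N, if the wrist force passes 120 N, or if a joint passes its speed limit or range.

## Robot

A 6-joint arm with a two-finger parallel gripper is mounted at the origin on the work surface. World frame = base frame: x ahead of the robot, y to its left, z up, the work surface at z = 0. Lengths are in m, angles in rad, forces in N, time in s.
With the tool pointing down it reaches from about 0.35 to 0.975 m from the base axis. Payload 4.9 kg.
Tool frame: the origin (TCP) lies between the finger pads; the fingertips stand 19 mm ahead of it and the grasp point (between the pads) is the TCP; z points along the fingers, y is the direction in which the jaws open and shut (so a half turn about z gives the same grasp; the last joint's range is limited). The gripper opens to 85 mm and grips with 20 to 120 N. Pads are 22 mm wide; open, the fingers measure 114 mm over their backs; the gripper's body (76 mm by 85 mm) begins 54 mm behind the grasp point. The pads swing forward as they close: fully open they stand 13 mm farther back than shut.
Start: joints at [-1.448, 0.053, 1.613, -0, 1.476, -0.119], TCP at [0.15, -0.607, 0.25] pointing down, gripper open.
Joint ranges: [-3.01, 3.01], [-1.01, 2.22], [0.06, 2.58], [-1.02, 4.17], [0.09, 2.62], [-3.14, 3.14]. Speed limits (rad/s): [2.57, 2.57, 3.14, 3.14, 3.14, 3.14].

## Interface

Orientations are given as a unit quaternion [w, x, y, z].
In Python, from plant import state, grab_frame, calibration, job_done gives the robot as it stands. The module is installed in compiled form; this text tells all that it offers.
- The arm moves only by the tool servo_tool, never from a script. Its argument "deltas" is a list that holds one entry, the list of rows, each a list of 5 numbers: the finger opening in mm, from 0 to 85.4, then the shift along the world's x, y, z in mm, then the turn about the world's z in units of 6 degrees (1.0 is 6 degrees). A call has 1 to 5 rows; each row is the pose to reach, as a shift and turn from the pose commanded when the call began; what a row does not reach only later rows make up. A row lasts 1/8 s, in which the tool goes at most 62.5 mm and 10.7 degrees, less where a joint would pass 70% of its speed; a pose out of reach is approached as far as the arm can. A call with a gripper value outside its range is refused whole. The fingers move at their own pace and stop on an object; the grip force is fixed at half the most. Time passes only in rows, so rows that repeat a pose let the fingers close. It gives the time, the measured TCP pose, the force and the opening at its end, in the units of the state.
- state(): the state, without advancing time (a new reading comes with each control period).
- grab_frame(name): name is "side" or "top"; returns the picture (400x640x3 uint8, red, green, blue); there is no depth.
- calibration(name): a dict with "intrinsics" (3x3 intrinsics, pixels), "world_from_camera" (4x4, takes a point from camera to world coordinates). Camera axes: x right, y down, z forward; pixel columns grow to the right and rows downward; lengths in m; the calibration is good to about 2 mm. A picture is of the moment at which its call begins. calibration takes no time and is no camera call.
- job_done(): hands the job in, once; it reports no verdict.
The state is a dict: "time": time; "joint_pos": joint angles; "joint_vel": joint speeds; "joint_efforts": joint torques, N m; "tool_pos": TCP position; "tool_rot": TCP orientation; "contact_force": force on the tool from outside, world axes, zero at the start; "ft_torque": the same for the moment, N m; "gripper_width": opening from 0.0 (shut) to 1.0 (fully open).
Only numpy, scipy, OpenCV 4.12 (cv2) and the standard library are available. Lean on these libraries where they do the work, as an engineer would, in place of code of your own. Each camera call takes 0.05 s, during which the arm holds its last target.

## Working session

There is one attempt and no reset: what is moved stays moved. The work goes in short steps, Python scripts to look and compute and a tool call to move; the robot and the scene stay as the last step left them, time stands still between calls to the robot, and variables do not carry over. Pictures are saved under pics/ and viewed, and the job is handed in when it is done.

Besides the shell and the picture viewer there is one more tool, called after "Emit:" as a command line: name --argument value ..., lists and objects as JSON in quotes. servo_tool: Moves the arm, as the interface text tells. Its arguments: {"type":"object","properties":{"deltas":{"type":"array","items":{"type":"array","items":{"type":"array","items":{"type":"number"}}}}},"required":["deltas"]}

```bash
mkdir -p pics
python3 - <<'E'
from plant import *
import cv2,numpy as np
for n in("top","side"):
    f=grab_frame(n); cv2.imwrite(f"pics/{n}0.png",f[:,:,::-1]); c=calibration(n); print(n,np.round(c["intrinsics"],1).tolist(),np.round(c["world_from_camera"],4).tolist())
print(state())
E
```

```text
top [[417.6, 0.0, 315.7], [0.0, 417.6, 199.0], [0.0, 0.0, 1.0]] [[0.022, -0.9922, 0.1231, 0.3733], [-0.9995, -0.0243, -0.0179, 0.0176], [0.0207, -0.1226, -0.9922, 1.1489], [0.0, 0.0, 0.0, 1.0]]
side [[406.5, 0.0, 321.3], [0.0, 406.5, 198.6], [0.0, 0.0, 1.0]] [[0.9602, -0.1774, 0.2158, 0.3153], [-0.2793, -0.5907, 0.757, -0.7337], [-0.0069, -0.7872, -0.6167, 0.6503], [0.0, 0.0, 0.0, 1.0]]
{'time': 0.1, 'joint_pos': array([-1.44800428e+00,  5.33043897e-02,  1.61415090e+00,  3.06474302e-05,
        1.47599129e+00, -1.19019433e-01]), 'joint_vel': array([-0.00097765, -0.0016074 , -0.00355131,  0.0001386 ,  0.00015758,
        0.00100296]), 'joint_efforts': array([ 3.18664543e-04, -3.94899917e+01, -3.71362674e+01, -9.54471216e-05,
        3.92136863e-03, -1.28943459e-06]), 'tool_pos': array([ 0.14959553, -0.60629457,  0.24918098]), 'tool_rot': array([-9.26990132e-04,  9.92699551e-01,  1.20609877e-01,  1.35049892e-05]), 'contact_force': array([ 0.28283933,  0.00653913, -0.1574393 ]), 'ft_torque': array([ 0.0662625 ,  0.01876632, -0.0563767 ]), 'gripper_width': 1.003091613905652}
```

View pics/top0.png

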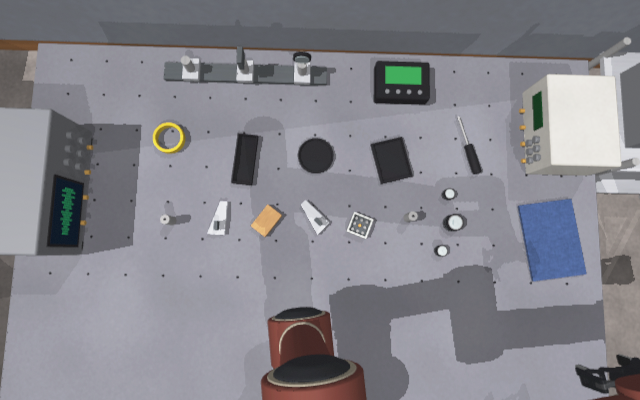

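View pics/side0.png

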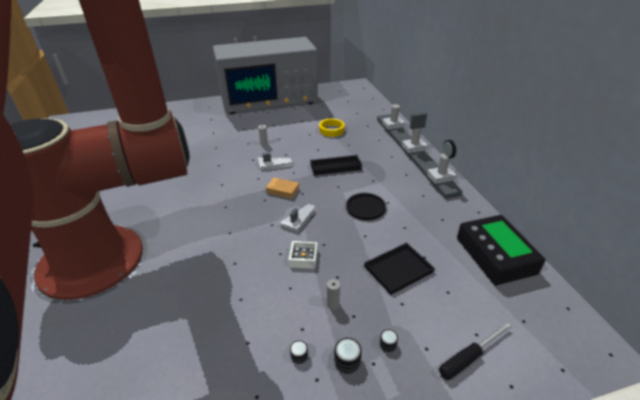

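```bash
cat > h.py <<'E'
from plant import *
import cv2,numpy as np
def load(n,i): return cv2.imread(f"pics/{n}{i}.png")
def proj(n,P):
    c=calibration(n);T=np.linalg.inv(c["world_from_camera"]);P=np.atleast_2d(P)
    q=P@T[:3,:3].T+T[:3,3];q=q@np.array(c["intrinsics"]).T
    return q[:,:2]/q[:,2:]
def back(n,uv,z):
    c=calibration(n);K=np.array(c["intrinsics"]);T=np.array(c["world_from_camera"])
    d=T[:3,:3]@np.linalg.solve(K,[uv[0],uv[1],1]);o=T[:3,3]
    return o+d*(z-o[2])/d[2]
def crop(n,i,x0,y0,w,h,s,name):
    im=load(n,i)[y0:y0+h,x0:x0+w];cv2.imwrite(f"pics/{name}.png",cv2.resize(im,None,fx=s,fy=s,interpolation=cv2.INTER_CUBIC))
E
python3 - <<'E'
from h import *
crop("top",0,150,120,100,120,5,"c1"); crop("top",0,290,120,130,120,5,"c2"); crop("top",0,370,120,120,145,4,"c3")
crop("side",0,240,110,150,150,4,"s1");crop("side",0,270,200,180,180,3,"s2")
E
```

```text
(no output)
```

View pics/c1.png

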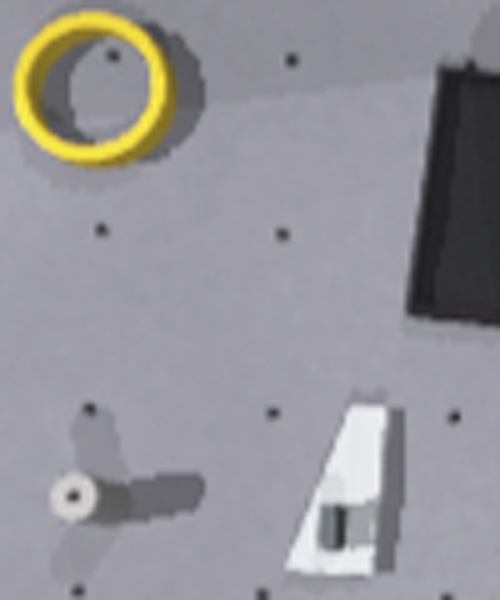

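View pics/c2.png

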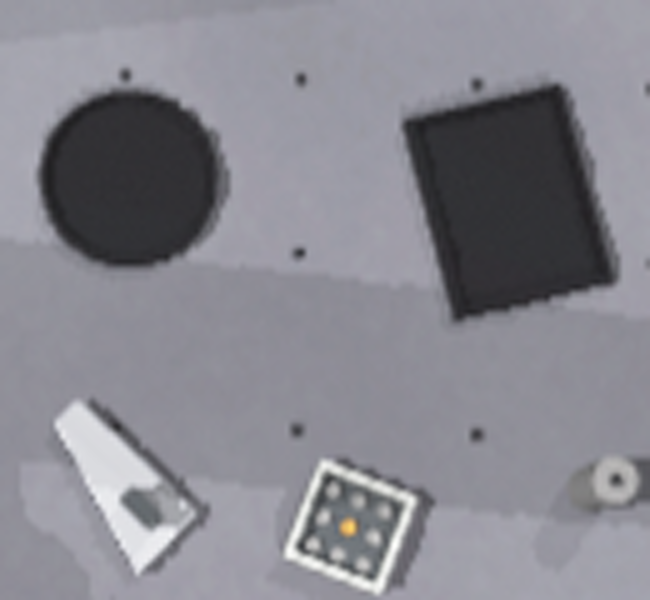

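View pics/s1.png

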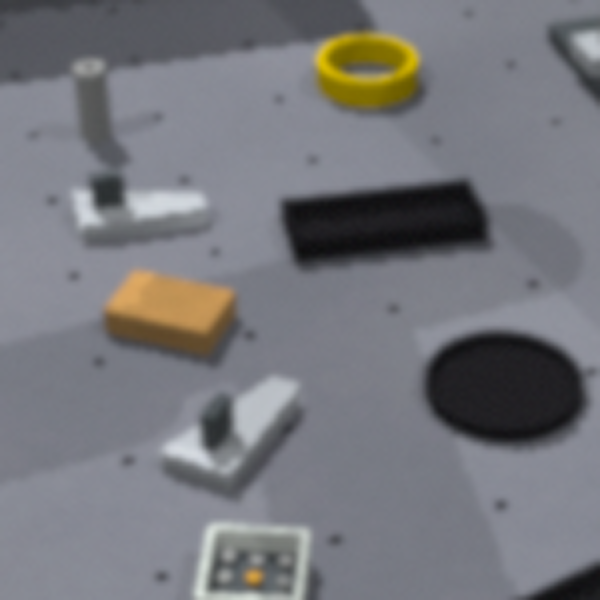

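View pics/s2.png

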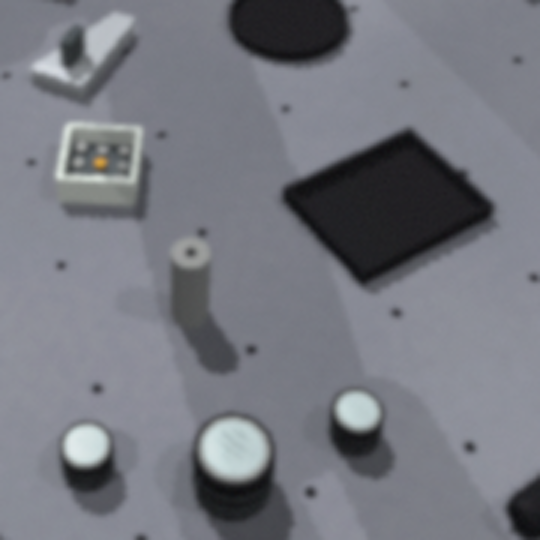

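```bash
cat >> h.py <<'E'
from scipy.optimize import least_squares
S=6
def mask(n,i,roi,lo=None,hi=None,img=None):
    im=(load(n,i) if img is None else img); x,y,w,h=roi
    g=cv2.cvtColor(im,cv2.COLOR_BGR2GRAY)[y:y+h,x:x+w].astype(np.float32)
    g=cv2.resize(g,None,fx=S,fy=S,interpolation=cv2.INTER_CUBIC)
    m=((g>lo) if lo is not None else (g<hi)).astype(np.uint8)
    nl,lab,st,_=cv2.connectedComponentsWithStats(m)
    k=1+np.argmax(st[1:,4]); 
    cs,_=cv2.findContours((lab==k).astype(np.uint8),cv2.RETR_EXTERNAL,cv2.CHAIN_APPROX_NONE)
    c=max(cs,key=cv2.contourArea)
    hl=cv2.convexHull(c)[:,0].astype(float)
    # resample
    p=np.vstack([hl,hl[:1]]);d=np.r_[0,np.cumsum(np.linalg.norm(np.diff(p,axis=0),axis=1))]
    t=np.linspace(0,d[-1],160,endpoint=False)
    q=np.c_[np.interp(t,d,p[:,0]),np.interp(t,d,p[:,1])]
    return (q+0.5)/S-0.5+[x,y]
def fit(obs,P,x0,rot=True):
    # obs: list of (cam, pts); P: Nx3 model points
    def res(p):
        a=p[2] if rot else 0;R=np.array([[np.cos(a),-np.sin(a),0],[np.sin(a),np.cos(a),0],[0,0,1]])
        W=P@R.T+[p[0],p[1],0];r=[]
        for n,q in obs:
            h=cv2.convexHull(proj(n,W).astype(np.float32))
            r+=[cv2.pointPolygonTest(h,(float(u),float(v)),True) for u,v in q]
        return np.array(r)
    best=None
    for da in (np.arange(0,360,30) if rot=='all' else [0]):
        s=least_squares(res,[x0[0],x0[1],(x0[2] if len(x0)>2 else 0)+np.radians(da)] if rot else x0[:2],loss='soft_l1',diff_step=1e-4,x_scale=[.01,.01,.1] if rot else [.01,.01])
        if best is None or s.cost<best.cost: best=s
    return best.x,np.sqrt(np.mean(best.fun**2))
WT=np.array([[-45,-16,16],[-45,30,16],[45,2,16],[45,-16,16]])/1e3
def box(a,b,h): return np.array([[sx*a/2,sy*b/2,z] for sx in(-1,1) for sy in(-1,1) for z in(0,h)])/1e3
def circ(r,z): t=np.linspace(0,2*np.pi,60,endpoint=False); return np.c_[r*np.cos(t),r*np.sin(t),0*t+z]/1e3
E
python3 - <<'E'
from h import *
def go(name,obs,P,z,rot):
    x0=back(obs[0][0],obs[0][1].mean(0),z)[:2]
    x,e=fit(obs,P,list(x0)+[0],rot); print(name,np.round(x[:2]*1e3,1),(np.round(np.degrees(x[2]),1) if rot else ''),'rms px',round(e,2))
W1=mask("top",0,(200,195,35,45),lo=195);W2=mask("top",0,(295,192,40,48),lo=185)
go("w1",[("top",W1)],WT,.016,'all');go("w2",[("top",W2)],WT,.016,'all')
for lo in(185,200,210):go("p1 %d"%lo,[("top",mask("top",0,(155,208,25,25),lo=lo))],circ(12.5,60),.06,False)
for lo in(170,185):go("p2 %d"%lo,[("top",mask("top",0,(400,205,25,25),lo=lo))],circ(12.5,60),.06,False)
go("lens",[("top",mask("top",0,(440,207,30,30),lo=170))],circ(21,37),.037,False)
for lo in (80,100):
  go("wt",[("top",mask("top",0,(365,130,55,60),hi=lo))],box(116,90,14),.01,'all')
  go("pt",[("top",mask("top",0,(222,122,50,70),hi=lo))],box(140,56,18),.01,'all')
  go("dish",[("top",mask("top",0,(290,130,50,50),hi=lo))],np.vstack([circ(50,0),circ(50,12)]),.01,False)
  go("wt s",[("side",mask("side",0,(350,235,100,65),hi=lo-30))],box(116,90,14),.01,'all')
  go("pt s",[("side",mask("side",0,(300,145,70,35),hi=lo-30))],box(140,56,18),.01,'all')
  go("dish s",[("side",mask("side",0,(335,185,60,45),hi=lo-30))],np.vstack([circ(50,0),circ(50,12)]),.01,False)
E
```

```text
w1 [457.6 257.3] 357.9 rms px 0.3
w2 [469.6   4.6] 406.9 rms px 0.15
p1 185 [446.9 390. ]  rms px 0.44
p1 200 [446.8 389.6]  rms px 0.9
p1 210 [428.4 386.8]  rms px 0.44
p2 170 [ 471.1 -257.5]  rms px 0.75
p2 185 [ 475.3 -259. ]  rms px 0.14
lens [ 458.4 -378. ]  rms px 1.12
wt [ 630.1 -212.1] 195.0 rms px 0.12
pt [622.7 195.4] 175.2 rms px 0.34
dish [6.379e+02 1.000e-01]  rms px 0.36Traceback (most recent call last):
  File "<stdin>", line 14, in <module>
  File "<stdin>", line 4, in go
  File "h.py", line 42, in fit
    s=least_squares(res,[x0[0],x0[1],(x0[2] if len(x0)>2 else 0)+np.radians(da)] if rot else x0[:2],loss='soft_l1',diff_step=1e-4,x_scale=[.01,.01,.1] if rot else [.01,.01])
    return func(*args, **kwargs)
    result = trf(vector_fun.fun, vector_fun.jac, x0, f0, J0, lb, ub, ftol, xtol,
                 gtol, max_nfev, x_scale, loss_function, tr_solver,
                 tr_options.copy(), verbose, callback=callback_wrapped)
    return trf_no_bounds(
        fun, jac, x0, f0, J0, ftol, xtol, gtol, max_nfev, x_scale,
        loss_function, tr_solver, tr_options, verbose, callback=callback)
    f_new = fun(x_new)
    self._update_fun()
    ~~~~~~~~~~~~~~~~^^
    self.f = self.fun_wrapped(xp_copy(self.x))
             ~~~~~~~~~~~~~~~~^^^^^^^^^^^^^^^^^
    return np.atleast_1d(self.fun(x))
                         ~~~~~~~~^^^
    return self.f(x, *self.args, **self.kwargs)
           ~~~~~~^^^^^^^^^^^^^^^^^^^^^^^^^^^^^^
  File "h.py", line 37, in res
    h=cv2.convexHull(proj(n,W).astype(np.float32))
                     ~~~~^^^^^
  File "h.py", line 5, in proj
    c=calibration(n);T=np.linalg.inv(c["world_from_camera"]);P=np.atleast_2d(P)
ValueError: time passes only in moves, steps and waits
```

```bash
python3 - <<'E'
s=open('h.py').read()
s=s.replace('def load','''import functools
calibration=functools.lru_cache(None)(calibration)
def load''',1)
open('h.py','w').write(s)
E
cat > loc.py <<'E'
from h import *
def go(name,obs,P,z,rot):
    x0=back(obs[0][0],obs[0][1].mean(0),z)[:2]
    x,e=fit(obs,P,list(x0)+[0],rot); print(name,np.round(x[:2]*1e3,1),(np.round(np.degrees(x[2]),1) if rot else ''),'rms px',round(e,2))
E
python3 - <<'E'
from loc import *
for lo in (60,80,100):
  print(lo)
  go("wt",[("top",mask("top",0,(365,130,55,60),hi=lo))],box(116,90,14),.01,'all')
  go("pt",[("top",mask("top",0,(222,122,50,70),hi=lo))],box(140,56,18),.01,'all')
  go("dish",[("top",mask("top",0,(290,130,50,50),hi=lo))],np.vstack([circ(50,0),circ(50,12)]),.01,False)
for lo in (40,55,75):
  print(lo)
  go("wt s",[("side",mask("side",0,(350,235,100,65),hi=lo))],box(116,90,14),.01,'all')
  go("pt s",[("side",mask("side",0,(300,145,70,35),hi=lo))],box(140,56,18),.01,'all')
  go("dish s",[("side",mask("side",0,(335,185,60,45),hi=lo))],np.vstack([circ(50,0),circ(50,12)]),.01,False)
g=cv2.cvtColor(load("top",0),cv2.COLOR_BGR2GRAY)
print(g[208:232,158:178]);print(g[206:230,402:424]);print(g[208:238,442:470])
E
```

```text
60
wt [ 630.1 -211.8] 194.9 rms px 0.48
pt [622.9 195.6] 175.1 rms px 0.34
dish [6.379e+02 5.000e-01]  rms px 0.75
80
wt [ 630.1 -212.1] 195.0 rms px 0.12
pt [622.7 195.4] 175.2 rms px 0.34
dish [6.379e+02 1.000e-01]  rms px 0.36
100
wt [ 630.4 -212.8] 195.0 rms px 0.54
pt [622.2 191.6] 353.4 rms px 1.88
dish [ 6.379e+02 -6.000e-01]  rms px 0.26
40
wt s [ 631.5 -215.4] 15.2 rms px 1.06
pt s [622.9 191.7] 173.5 rms px 1.03
dish s [639.5  -1.6]  rms px 1.53
55
wt s [ 631.6 -215.9] 375.1 rms px 0.6
pt s [622.7 190.6] 174.6 rms px 0.53
dish s [639.   -3.2]  rms px 1.03
75
wt s [ 631.5 -216.6] 194.8 rms px 0.3
pt s [622.4 188.9] 174.8 rms px 0.42
dish s [638.7  -4.6]  rms px 0.49
[[160 160 161 163 165 165 157 148 147 146 145 145 144 143 143 143 160 162
  161 161]
 [161 159 161 163 165 166 164 149 147 145 144 144 145 144 143 143 159 161
  161 161]
 [161 159 161 163 164 165 163 148 146 145 145 144 145 144 145 145 159 160
  161 161]
 [161 160 161 162 163 163 163 149 147 145 144 145 145 145 144 145 153 160
  161 161]
 [160 161 161 161 161 161 162 148 146 145 145 145 145 146 144 144 144 158
  
[... 6668 characters left out ...]
149 140 139 131 131 131 131 133 131 131 131 132 131 136 141 144 145 144
  143 143 145 145 146 146 145 145 143 144]
 [148 147 147 139 132 131 131 131 131 131 131 133 136 141 143 145 144 143
  142 144 145 145 146 146 144 145 143 145]
 [147 148 147 148 141 132 131 131 131 132 131 137 142 142 142 143 143 142
  142 142 145 146 146 145 144 144 145 145]
 [147 147 149 149 148 140 139 139 132 132 138 144 141 141 141 142 142 142
  141 142 144 145 145 144 143 144 145 145]
 [149 148 148 148 148 148 149 148 140 143 150 150 149 149 149 151 150 143
  149 151 154 154 153 152 151 152 153 153]
 [153 153 153 147 147 148 153 154 153 157 157 158 158 158 159 162 159 152
  158 160 160 161 161 161 161 161 162 162]]
```

Emit:
servo_tool --deltas '[[[60,50,30,0,-0.5],[60,100,60,0,-1.0],[60,150,90,0,-1.6],[60,200,120,0,-2.1],[60,250,150,0,-2.7]]]'

```text
time: 0.72
tool_pos: [0.401, -0.4554, 0.2498]
tool_rot: [-0.0, 1.0, -0.022, -0.0]
contact_force: [0.2, -0.4, -0.4]
gripper_width: 0.7
```

Run:
```python
from loc import *
for lo in(180,190):go("p1 %d"%lo,[("top",mask("top",0,(155,208,25,25),lo=lo))],circ(12.5,60),.06,False)
for lo in(160,):go("p2 %d"%lo,[("top",mask("top",0,(407,209,12,13),lo=lo))],circ(12.5,60),.06,False)
go("lens",[("top",mask("top",0,(440,207,30,30),lo=150))],circ(19.5,37),.037,False)
print(state()['tool_rot'],state()['gripper_width'])
```

```text
p1 180 [446.9 390.1]  rms px 0.3
p1 190 [446.8 389.9]  rms px 0.57
p2 160 [ 471.3 -257.4]  rms px 0.46
lens [ 458.4 -377.9]  rms px 0.33
[-2.43776126e-04  9.99767402e-01 -2.15651703e-02 -1.59817297e-04] 0.6997373149478023
```

Emit:
servo_tool --deltas '[[[60,3,60,0,0.05],[60,6,120,0,0.05],[60,9,180,0,0.05],[60,12,240,0,0.05],[60,15,300,0,0.05]]]'

```text
time: 1.35
tool_pos: [0.4142, -0.1548, 0.2498]
tool_rot: [-0.0, 1.0, -0.018, -0.0]
contact_force: [1.5, -0.3, 0.1]
gripper_width: 0.704
```

Emit:
servo_tool --deltas '[[[60,3,60,0,0],[60,6,120,0,0],[60,9,180,0,0],[60,12,240,-10,0],[60,15,300,-30,0]]]'

```text
time: 1.98
tool_pos: [0.4298, 0.1445, 0.2211]
tool_rot: [-0.0, 1.0, -0.018, 0.001]
contact_force: [1.3, -0.9, -0.3]
gripper_width: 0.707
```

Emit:
servo_tool --deltas '[[[60,3,60,-20,0],[60,6,119,-50,0],[60,6,119,-90,0],[60,6,119,-130,0],[60,6,119,-130,0]]]'

```text
time: 2.6
tool_pos: [0.4323, 0.2603, 0.0865]
tool_rot: [0.002, 1.0, -0.018, -0.004]
contact_force: [-0.2, 0.3, 0.5]
gripper_width: 0.703
```

Run:
```python
from h import *
for n in("top","side"): cv2.imwrite(f"pics/{n}1.png",grab_frame(n)[:,:,::-1])
s=state();print(s['tool_pos'],s['tool_rot'])
crop("top",1,170,160,100,100,5,"a1");crop("side",1,200,100,130,110,5,"a2")
```

```text
[0.43586391 0.26142825 0.09120462] [-4.02831539e-05  9.99839012e-01 -1.79426505e-02  9.59062140e-05]
```

View pics/a1.png

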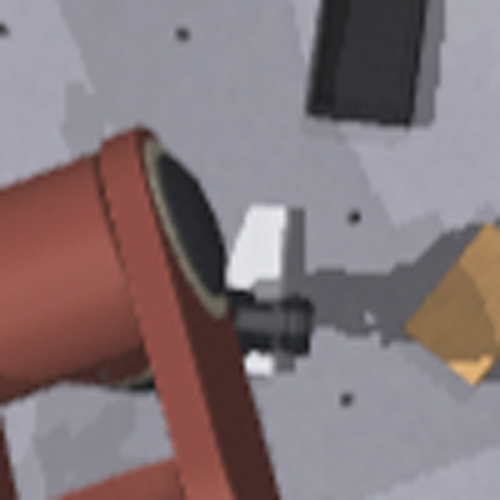

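View pics/a2.png

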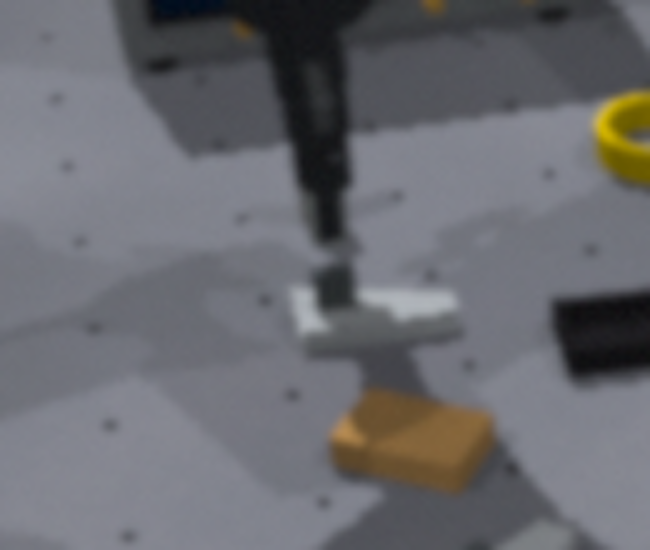

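Emit:
servo_tool --deltas '[[[60,0,0,-25,0],[60,0,0,-45,0],[60,0,0,-51,0],[60,0,0,-51,0]]]'

```text
time: 3.2
tool_pos: [0.4366, 0.2617, 0.041]
tool_rot: [-0.0, 1.0, -0.018, 0.001]
contact_force: [0.4, 0.1, 0.3]
gripper_width: 0.699
```

Emit:
servo_tool --deltas '[[[5,0,0,0,0],[5,0,0,0,0],[5,0,0,0,0],[5,0,0,0,0],[5,0,0,0,0]]]'

```text
time: 3.82
tool_pos: [0.4361, 0.2616, 0.0403]
tool_rot: [-0.0, 1.0, -0.018, 0.0]
contact_force: [-0.4, -0.7, 4.9]
gripper_width: 0.101
```

Run:
```python
from h import *
s=state();print(s['tool_pos'],s['tool_rot'],s['contact_force'],s['gripper_width'])
for n in("side",): cv2.imwrite(f"pics/{n}2.png",grab_frame(n)[:,:,::-1])
crop("side",2,200,100,130,110,5,"a3")
```

```text
[0.4361305  0.26164974 0.04026988] [-2.08443777e-04  9.99840650e-01 -1.78435775e-02  4.88705486e-04] [-0.38426307 -0.69236181  4.90721613] 0.10072507890354637
```

View pics/a3.png

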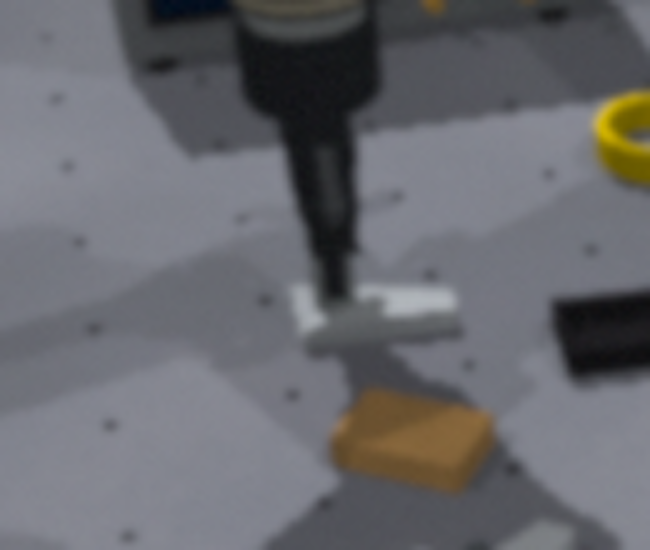

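Emit:
servo_tool --deltas '[[[5,0,0,10,0],[5,0,0,35,0],[5,0,0,75,0],[5,5,-15,80,0.2],[5,20,-60,80,0.5]]]'

```text
time: 4.5
tool_pos: [0.4558, 0.202, 0.1208]
tool_rot: [-0.0, 1.0, 0.011, 0.001]
contact_force: [1.2, -0.4, -1.2]
gripper_width: 0.101
```

Run:
```python
from h import *
s=state();print(s['tool_pos'],s['tool_rot'],s['contact_force'],s['gripper_width'])
for n in("side",): cv2.imwrite(f"pics/{n}3.png",grab_frame(n)[:,:,::-1])
crop("side",3,200,80,130,110,5,"a4")
```

```text
[0.4557995  0.20202847 0.12075287] [-4.64149808e-04  9.99943614e-01  1.05699933e-02  9.10569368e-04] [ 1.24261818 -0.36057214 -1.17143868] 0.10083786963195593
```

View pics/a4.png

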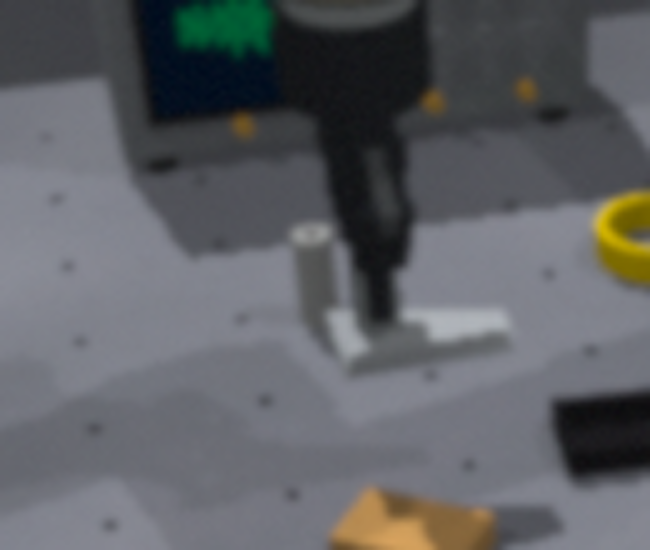

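Emit:
servo_tool --deltas '[[[5,19,-54,0,0.5],[5,38,-108,0,1],[5,57,-162,0,1.5],[5,76,-216,0,2],[5,95,-270,0,2.35]]]'

```text
time: 5.18
tool_pos: [0.5505, -0.0702, 0.1193]
tool_rot: [-0.0, 0.991, 0.131, -0.0]
contact_force: [0.6, 0.9, -1.3]
gripper_width: 0.103
```

Emit:
servo_tool --deltas '[[[5,20,-54,0,0],[5,40,-108,0,0],[5,61,-163,-20,0],[5,61,-163,-50,0],[5,61,-163,-50,0]]]'

```text
time: 5.8
tool_pos: [0.6089, -0.2307, 0.0655]
tool_rot: [-0.002, 0.991, 0.13, -0.003]
contact_force: [-0.4, 0.4, -0.6]
gripper_width: 0.1
```

Run:
```python
from h import *
for n in("top","side"): cv2.imwrite(f"pics/{n}4.png",grab_frame(n)[:,:,::-1])
s=state();print(s['tool_pos'],np.degrees(2*np.arctan2(s['tool_rot'][2],s['tool_rot'][1])),s['contact_force'],s['gripper_width'])
crop("side",4,330,210,130,110,5,"a5");crop("top",4,350,120,100,100,5,"a6")
```

```text
[ 0.61120803 -0.23088393  0.06937237] 15.074815161941585 [-0.22759862  0.32637935 -0.21105701] 0.10486930132185186
```

View pics/a5.png

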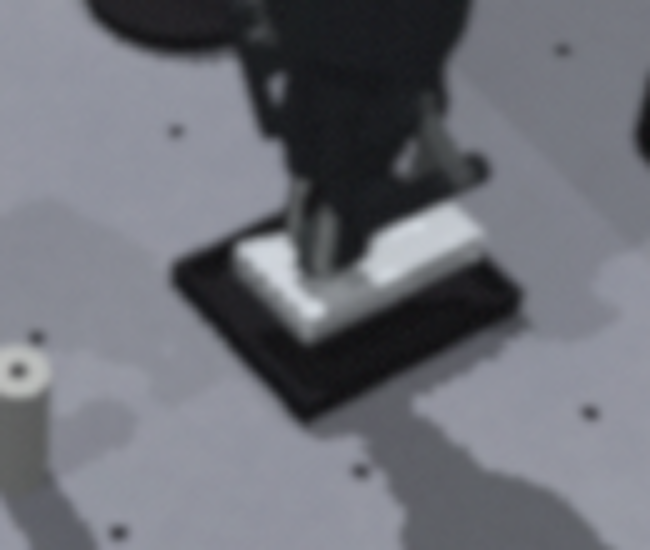

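View pics/a6.png

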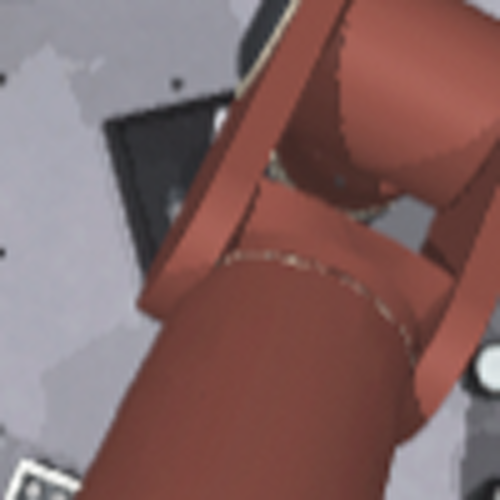

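Emit:
servo_tool --deltas '[[[5,1,0,-15,0],[5,1,0,-20,0],[5,1,0,-23,0],[5,1,0,-24,0],[5,1,0,-24,0]]]'

```text
time: 6.52
tool_pos: [0.6127, -0.2316, 0.0458]
tool_rot: [0.0, 0.991, 0.131, 0.0]
contact_force: [-0.0, -0.1, -1.1]
gripper_width: 0.101
```

Emit:
servo_tool --deltas '[[[5,0,0,-1,0],[5,0,0,-1.5,0],[5,0,0,-1.5,0]]]'

```text
time: 6.9
tool_pos: [0.6127, -0.2317, 0.0444]
tool_rot: [0.0, 0.991, 0.131, 0.0]
contact_force: [-0.5, -0.0, 0.0]
gripper_width: 0.101
```

Run:
```python
from h import *
for n in("side",): cv2.imwrite(f"pics/{n}5.png",grab_frame(n)[:,:,::-1])
s=state();print(s['tool_pos'],np.degrees(2*np.arctan2(s['tool_rot'][2],s['tool_rot'][1])),s['contact_force'],s['gripper_width'])
crop("side",5,330,210,130,110,5,"a7")
```

```text
[ 0.61271065 -0.23172623  0.0443711 ] 15.05158725875065 [-0.58476657  0.76940601  1.19992192] 0.10328803379773001
```

View pics/a7.png

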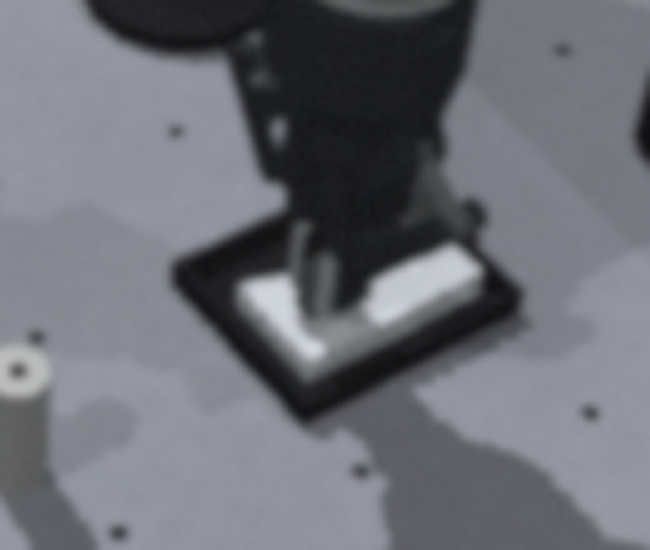

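Emit:
servo_tool --deltas '[[[30,0,0,0,0],[40,0,0,0,0],[50,0,0,20,0],[60,0,0,60,0],[60,-20,28,80,0.5]]]'

```text
time: 7.58
tool_pos: [0.595, -0.2055, 0.1292]
tool_rot: [0.002, 0.988, 0.157, 0.003]
contact_force: [-0.1, 0.4, 0.0]
gripper_width: 0.705
```

Emit:
servo_tool --deltas '[[[60,-33,45,0,1.2],[60,-66,90,0,2.4],[60,-100,140,0,3.6],[60,-130,180,0,4.8],[60,-141,195,-20,4.8]]]'

```text
time: 8.2
tool_pos: [0.4521, -0.0071, 0.1068]
tool_rot: [0.002, 0.917, 0.399, 0.003]
contact_force: [-0.0, -0.1, -0.3]
gripper_width: 0.696
```

Run:
```python
from loc import *
for n in("side","top"): cv2.imwrite(f"pics/{n}6.png",grab_frame(n)[:,:,::-1])
s=state();print(s['tool_pos'],np.degrees(2*np.arctan2(s['tool_rot'][2],s['tool_rot'][1])),s['contact_force'],s['gripper_width'])
crop("top",6,350,120,100,100,5,"a8");crop("side",6,270,160,100,100,5,"a9")
go("wA",[("top",mask("top",6,(370,135,50,50),lo=175))],WT,.02,'all')
P=WT+[0,0,.004]
go("wA z",[("top",mask("top",6,(370,135,50,50),lo=175))],P,.02,'all')
```

```text
[ 0.44964607 -0.00709162  0.10329937] 46.98870638270041 [-0.33513793  0.17731491  0.06262284] 0.7018432911509846
wA [ 634.9 -225.8] 375.2 rms px 0.27
wA z [ 634.  -224.9] 375.2 rms px 0.24
```

View pics/a8.png

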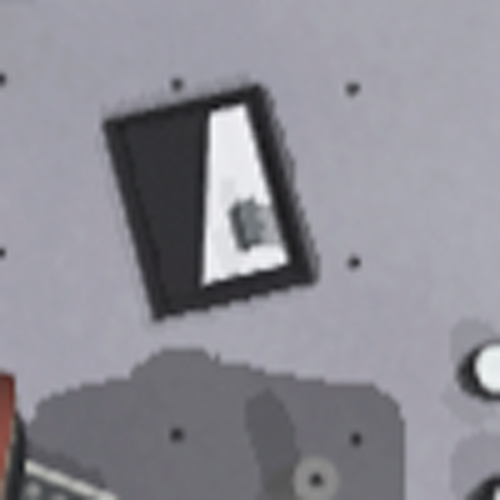

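View pics/a9.png

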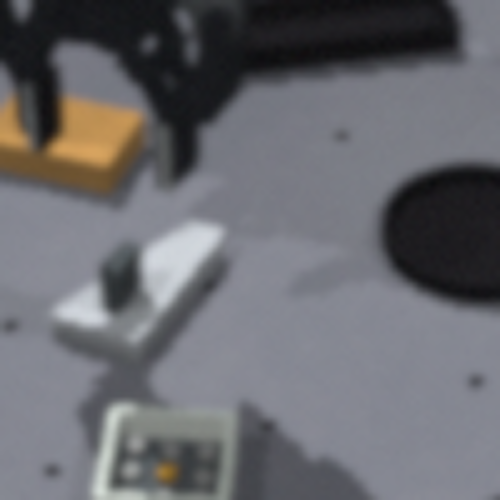

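Emit:
servo_tool --deltas '[[[60,1,-3,-30,0],[60,1,-3,-55,0],[60,1,-3,-63,0],[60,1,-3,-63,0]]]'

```text
time: 8.8
tool_pos: [0.4533, -0.0121, 0.0417]
tool_rot: [0.0, 0.918, 0.397, 0.0]
contact_force: [0.3, 0.1, 0.2]
gripper_width: 0.703
```

Run:
```python
from loc import *
for n in("side",): cv2.imwrite(f"pics/{n}7.png",grab_frame(n)[:,:,::-1])
s=state();print(s['tool_pos'],np.degrees(2*np.arctan2(s['tool_rot'][2],s['tool_rot'][1])),s['contact_force'],s['gripper_width'])
crop("side",7,260,160,100,100,6,"b1")
```

```text
[ 0.45367631 -0.01207362  0.04222869] 46.82691021205072 [-0.05898514  0.09131603  1.06837415] 0.6996762500140289
```

View pics/b1.png

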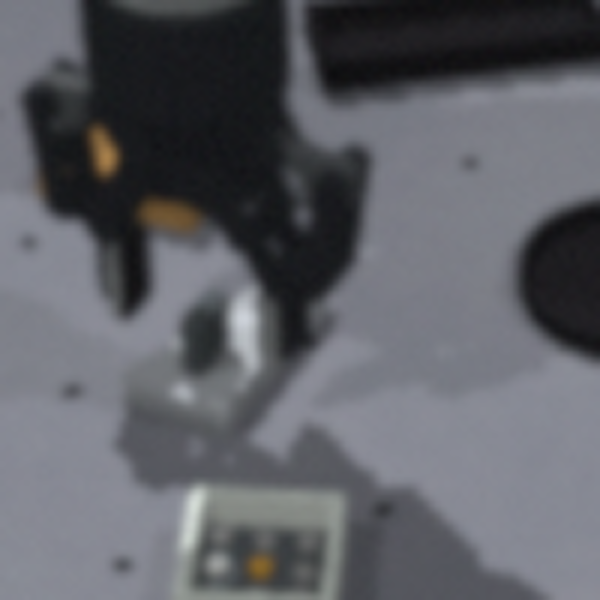

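Emit:
servo_tool --deltas '[[[40,0,0,-2,0],[5,0,0,-2,0],[5,0,0,-2,0],[5,0,0,-2,0],[5,0,0,-2,0]]]'

```text
time: 9.48
tool_pos: [0.4531, -0.0117, 0.0396]
tool_rot: [0.0, 0.918, 0.398, 0.0]
contact_force: [-0.2, -0.6, 4.5]
gripper_width: 0.104
```

Emit:
servo_tool --deltas '[[[5,0,0,0,0],[5,0,0,0,0]]]'

```text
time: 9.72
tool_pos: [0.4531, -0.0117, 0.0396]
tool_rot: [0.0, 0.918, 0.398, 0.0]
contact_force: [-0.2, -0.6, 5.2]
gripper_width: 0.102
```

Run:
```python
from loc import *
for n in("side",): cv2.imwrite(f"pics/{n}8.png",grab_frame(n)[:,:,::-1])
s=state();print(s['tool_pos'],np.degrees(2*np.arctan2(s['tool_rot'][2],s['tool_rot'][1])),s['contact_force'],s['gripper_width'])
crop("side",8,260,160,100,100,6,"b2")
```

```text
[ 0.45311005 -0.01170258  0.0396455 ] 46.85759320486015 [-0.43236062 -1.72698855  5.58272923] 0.09791751941444234
```

View pics/b2.png

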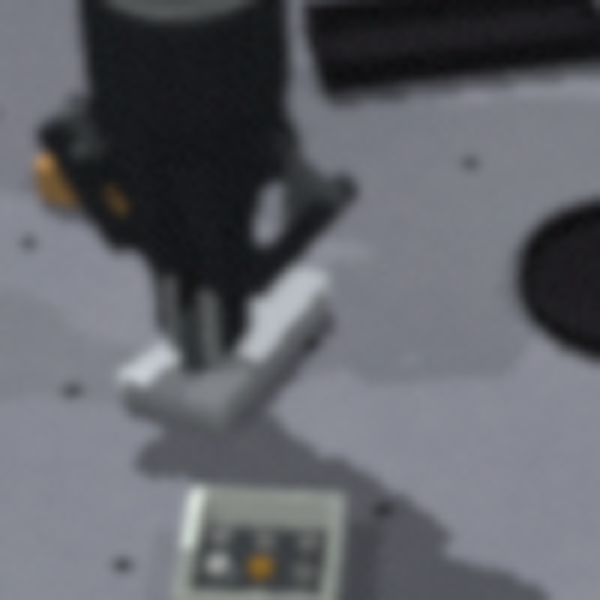

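Emit:
servo_tool --deltas '[[[5,0,0,10,0],[5,0,0,40,0],[5,0,0,80,1.6],[5,10,-10,90,3.2],[5,30,-28,90,4.8]]]'

```text
time: 10.4
tool_pos: [0.483, -0.0395, 0.1303]
tool_rot: [0.001, 0.788, 0.616, 0.001]
contact_force: [0.3, 0.4, -0.7]
gripper_width: 0.103
```

Emit:
servo_tool --deltas '[[[5,20,-19,0,1.6],[5,40,-38,0,3.2],[5,60,-57,0,4.8],[5,80,-76,0,6.4],[5,100,-95,0,8.0]]]'

```text
time: 11.02
tool_pos: [0.5826, -0.1348, 0.1284]
tool_rot: [-0.001, 0.47, 0.883, -0.0]
contact_force: [0.1, -0.3, -0.7]
gripper_width: 0.103
```

Emit:
servo_tool --deltas '[[[5,20,-19,0,1.6],[5,40,-38,0,3.2],[5,60,-55,0,4.8],[5,65,-60,0,6.4],[5,65,-60,0,8.0]]]'

```text
time: 11.65
tool_pos: [0.6474, -0.1948, 0.1282]
tool_rot: [-0.001, 0.07, 0.998, 0.0]
contact_force: [-0.6, -0.1, -1.0]
gripper_width: 0.104
```

Emit:
servo_tool --deltas '[[[5,0,0,0,1.6],[5,0,0,0,3.2],[5,0,0,-20,3.9],[5,0,0,-40,3.9],[5,0,0,-40,3.9]]]'

```text
time: 12.28
tool_pos: [0.6454, -0.1936, 0.0855]
tool_rot: [-0.003, -0.13, 0.991, 0.002]
contact_force: [-0.2, -0.2, -1.6]
gripper_width: 0.102
```

Run:
```python
from loc import *
for n in("side",): cv2.imwrite(f"pics/{n}9.png",grab_frame(n)[:,:,::-1])
s=state();print(s['tool_pos'],np.degrees(2*np.arctan2(s['tool_rot'][2],s['tool_rot'][1])),s['contact_force'],s['gripper_width'])
crop("side",9,330,180,130,110,5,"b3")
```

```text
[ 0.64642361 -0.19402592  0.08713249] 195.0079241268306 [ 0.1659715   1.14237446 -0.87671277] 0.10286633438260934
```

View pics/b3.png

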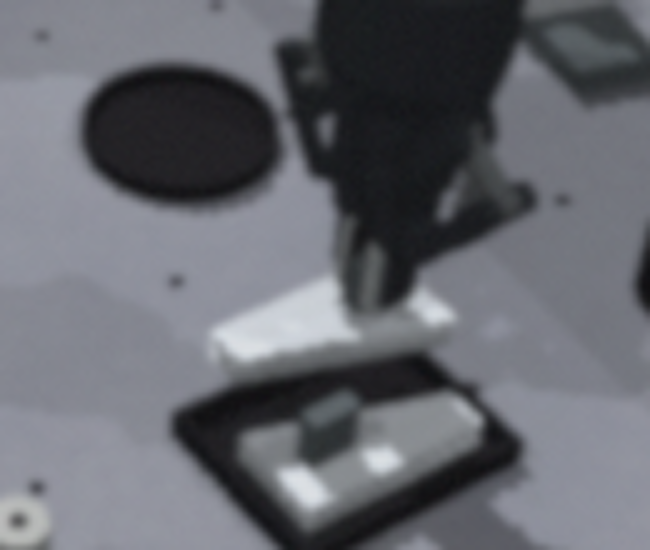

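Emit:
servo_tool --deltas '[[[5,0.5,-0.5,-15,0],[5,0.5,-0.5,-28,0],[5,0.5,-0.5,-34,0],[5,0.5,-0.5,-35,0],[5,0.5,-0.5,-35,0]]]'

```text
time: 12.95
tool_pos: [0.6483, -0.1952, 0.0543]
tool_rot: [0.0, -0.131, 0.991, -0.0]
contact_force: [1.0, 0.4, -1.3]
gripper_width: 0.101
```

Run:
```python
from loc import *
for n in("side",): cv2.imwrite(f"pics/{n}10.png",grab_frame(n)[:,:,::-1])
s=state();print(s['tool_pos'],np.degrees(2*np.arctan2(s['tool_rot'][2],s['tool_rot'][1])),s['contact_force'],s['gripper_width'])
crop("side",10,330,200,130,110,5,"b4")
```

```text
[ 0.64848876 -0.19524254  0.0546045 ] 195.04959957871398 [ 0.46907918  0.60970069 -0.5467226 ] 0.100637491026569
```

View pics/b4.png

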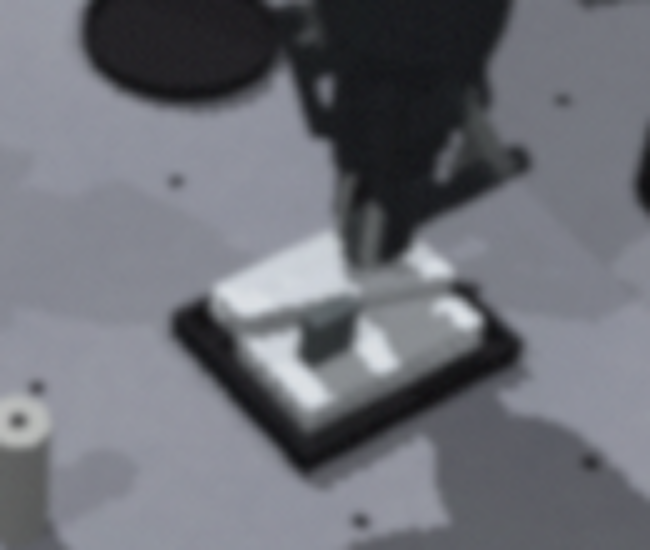

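Emit:
servo_tool --deltas '[[[5,0,0,-5,0],[5,0,0,-9,0],[5,0,0,-10,0],[5,0,0,-11,0],[5,0,0,-11,0]]]'

```text
time: 13.62
tool_pos: [0.6482, -0.1951, 0.0437]
tool_rot: [0.0, -0.131, 0.991, -0.0]
contact_force: [-2.8, 1.0, 3.8]
gripper_width: 0.106
```

Run:
```python
from loc import *
for n in("side",): cv2.imwrite(f"pics/{n}11.png",grab_frame(n)[:,:,::-1])
s=state();print(s['tool_pos'],np.degrees(2*np.arctan2(s['tool_rot'][2],s['tool_rot'][1])),s['contact_force'],s['gripper_width'])
crop("side",11,330,200,130,110,5,"b5")
```

```text
[ 0.64821856 -0.19511233  0.04366414] 195.05187557906993 [-2.20342845  1.09971213  4.06620609] 0.10143790432493623
```

View pics/b5.png

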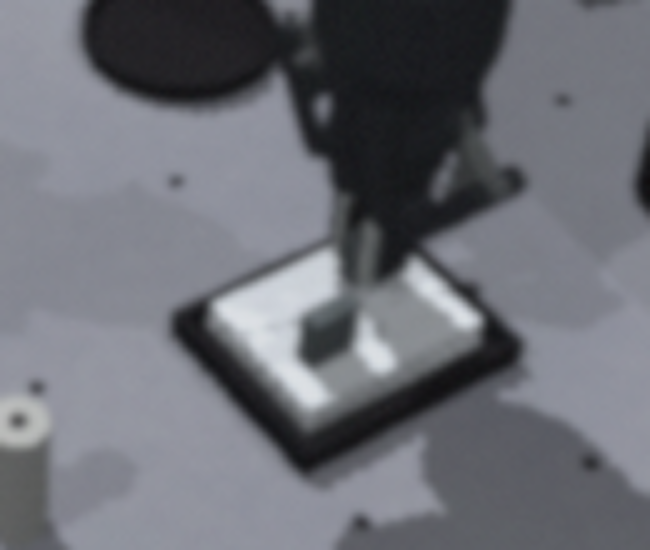

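Emit:
servo_tool --deltas '[[[25,0,0,0,0],[30,0,0,5,0],[50,0,0,40,0],[60,0,0,100,0],[60,-40,-15,115,-0.8]]]'

```text
time: 14.3
tool_pos: [0.612, -0.211, 0.1647]
tool_rot: [0.005, -0.089, 0.996, -0.003]
contact_force: [-0.8, -0.7, 0.7]
gripper_width: 0.705
```

Emit:
servo_tool --deltas '[[[60,-45,-17,0,-0.8],[60,-90,-34,0,-1.6],[60,-136,-52,0,-2.5],[60,-136,-52,0,-2.5]]]'

```text
time: 14.8
tool_pos: [0.4699, -0.2629, 0.158]
tool_rot: [-0.0, 0.043, 0.999, -0.0]
contact_force: [0.3, -0.4, 0.8]
gripper_width: 0.704
```

Run:
```python
from loc import *
for n in("side","top"): cv2.imwrite(f"pics/{n}12.png",grab_frame(n)[:,:,::-1])
s=state();print(s['tool_pos'],np.degrees(2*np.arctan2(s['tool_rot'][2],s['tool_rot'][1])),s['contact_force'],s['gripper_width'])
print(back("side",(333.0,283.7),.06))
crop("side",12,270,180,180,150,4,"b6");crop("top",12,360,120,100,120,5,"b7")
```

```text
[ 0.47227356 -0.26239132  0.15857559] 175.22879408753548 [ 1.16840138 -1.09927538  0.38803895] 0.6993343989928807
[ 0.47107438 -0.26153909  0.06      ]
```

View pics/b6.png

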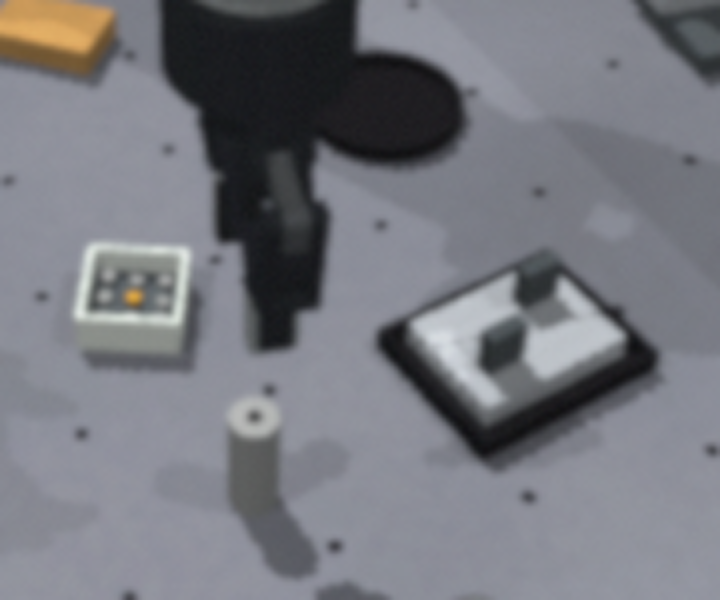

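View pics/b7.png

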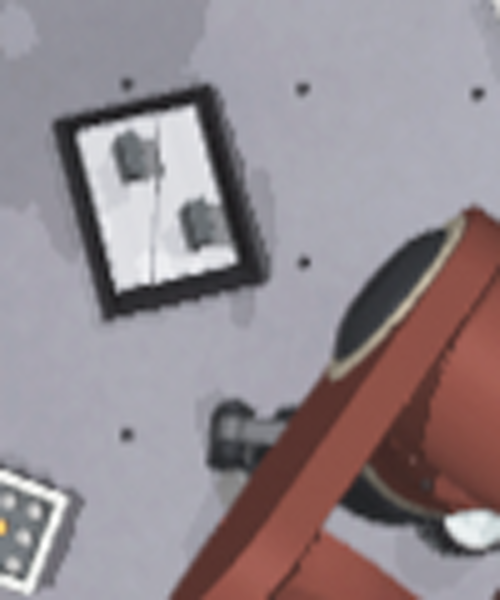

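Emit:
servo_tool --deltas '[[[60,-1,1,-50,0],[60,-1,1,-90,0],[60,-1,1,-110,0],[60,-1,1,-113,0],[60,-1,1,-113,0]]]'

```text
time: 15.52
tool_pos: [0.4723, -0.2612, 0.0459]
tool_rot: [0.001, 0.041, 0.999, -0.0]
contact_force: [0.2, -0.2, 0.4]
gripper_width: 0.705
```

Emit:
servo_tool --deltas '[[[15,0,0,0,0],[15,0,0,0,0],[15,0,0,0,0],[15,0,0,0,0],[15,0,0,0,0]]]'

```text
time: 16.15
tool_pos: [0.472, -0.2616, 0.0465]
tool_rot: [0.001, 0.041, 0.999, -0.001]
contact_force: [0.3, 0.0, 6.4]
gripper_width: 0.274
```

Run:
```python
from loc import *
for n in("side",): cv2.imwrite(f"pics/{n}13.png",grab_frame(n)[:,:,::-1])
s=state();print(s['tool_pos'],np.degrees(2*np.arctan2(s['tool_rot'][2],s['tool_rot'][1])),s['contact_force'],s['gripper_width'])
crop("side",13,270,220,120,110,5,"b8")
```

```text
[ 0.47194253 -0.26164536  0.04645175] 175.24358879705062 [0.17711114 1.01349873 5.42834194] 0.2765025749577387
```

View pics/b8.png

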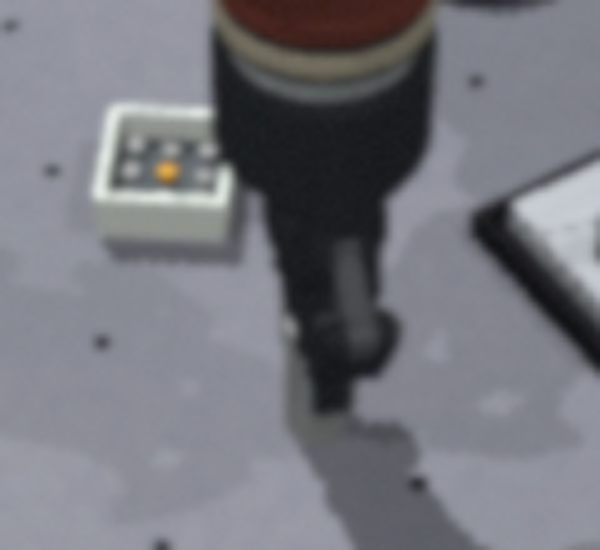

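Run:
```python
from h import *
for x in (.466,.472): print((proj("side",[[x,-.278,.030],[x,-.2616,.0],[x-.0125,-.2616,.03],[x+.0125,-.2616,.03]])-[270,220])*5)
```

```text
[[314.43532746 407.28718149]
 [300.9284252  422.97107932]
 [269.91948736 381.07377127]
 [332.76411348 366.04465401]]
[[329.7160794  403.57013611]
 [315.63491982 419.37345604]
 [285.08241484 377.44759941]
 [347.71685258 362.46874812]]
```

Emit:
servo_tool --deltas '[[[15,0,0,10,0],[15,0,0,40,0],[15,0,0,80,0],[15,10,24,85,0],[15,31,76,85,0]]]'

```text
time: 16.82
tool_pos: [0.5023, -0.1857, 0.1312]
tool_rot: [0.001, 0.043, 0.999, -0.001]
contact_force: [0.5, 0.3, -3.1]
gripper_width: 0.271
```

Emit:
servo_tool --deltas '[[[15,21,52,0,0],[15,42,104,0,0],[15,63,156,0,0],[15,84,208,0,0],[15,105,260,0,0]]]'

```text
time: 17.45
tool_pos: [0.6069, 0.0766, 0.1295]
tool_rot: [-0.001, 0.041, 0.999, -0.0]
contact_force: [0.5, -0.2, -2.9]
gripper_width: 0.273
```

Emit:
servo_tool --deltas '[[[15,21,52,0,0],[15,42,104,0,0],[15,48,116,-20,0],[15,48,116,-45,0],[15,48,116,-45,0]]]'

```text
time: 18.08
tool_pos: [0.6522, 0.1907, 0.0812]
tool_rot: [-0.004, 0.041, 0.999, -0.001]
contact_force: [-0.8, 0.7, -2.9]
gripper_width: 0.277
```

Run:
```python
from loc import *
for n in("side","top"): cv2.imwrite(f"pics/{n}14.png",grab_frame(n)[:,:,::-1])
s=state();print(s['tool_pos'],np.degrees(2*np.arctan2(s['tool_rot'][2],s['tool_rot'][1])),s['contact_force'],s['gripper_width'])
crop("side",14,270,80,120,110,5,"b9")
crop("top",14,190,110,120,110,5,"b10")
```

```text
[0.6547083  0.19066016 0.08485723] 175.2390660511497 [-0.74795699 -0.37043596 -1.9353405 ] 0.2739742027714118
```

View pics/b9.png

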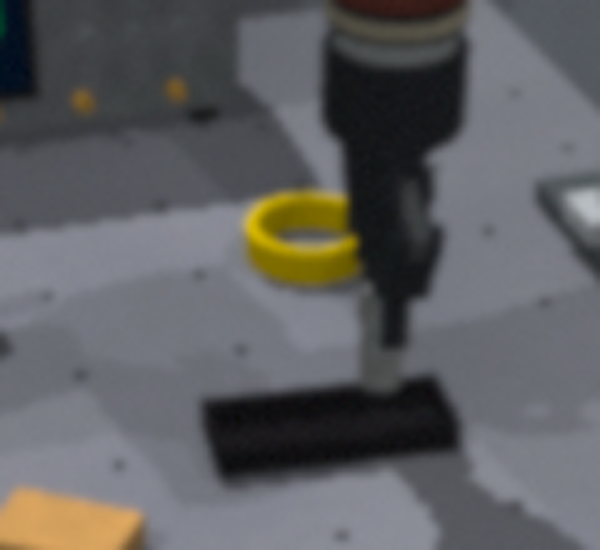

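View pics/b10.png

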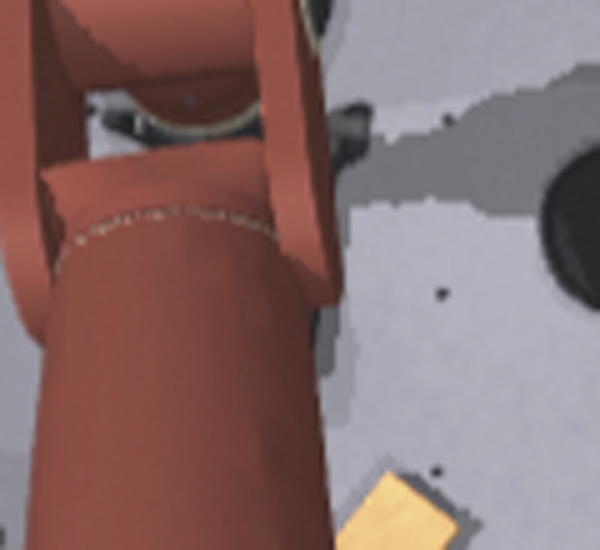

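Emit:
servo_tool --deltas '[[[15,0,0,-15,0],[15,0,0,-27,0],[15,0,0,-32,0],[15,0,0,-33,0],[15,0,0,-33,0]]]'

```text
time: 18.8
tool_pos: [0.6553, 0.1909, 0.0523]
tool_rot: [0.0, 0.041, 0.999, 0.0]
contact_force: [0.2, 0.7, -2.3]
gripper_width: 0.278
```

Run:
```python
from loc import *
for n in("side",): cv2.imwrite(f"pics/{n}15.png",grab_frame(n)[:,:,::-1])
s=state();print(s['tool_pos'],np.degrees(2*np.arctan2(s['tool_rot'][2],s['tool_rot'][1])),s['contact_force'],s['gripper_width'])
crop("side",15,290,90,100,100,6,"b11")
```

```text
[0.65551239 0.19098553 0.05257633] 175.25249561407387 [ 0.16951946  0.15979658 -2.78956108] 0.2736801747736736
```

View pics/b11.png

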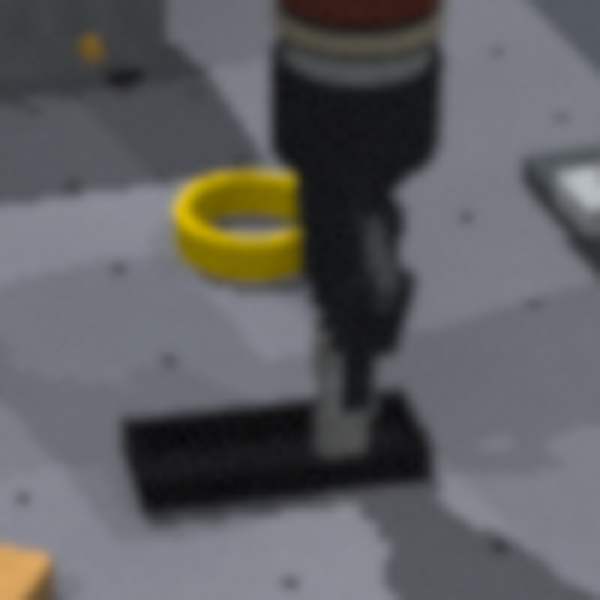

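Inside the tray, about 2 mm above its floor.

Emit:
servo_tool --deltas '[[[15,0,0,-1,0],[15,0,0,-2,0],[15,0,0,-2.3,0],[15,0,0,-2.3,0]]]'

```text
time: 19.35
tool_pos: [0.6554, 0.191, 0.0505]
tool_rot: [0.0, 0.041, 0.999, 0.0]
contact_force: [-1.5, 0.2, 4.0]
gripper_width: 0.273
```

Emit:
servo_tool --deltas '[[[35,0,0,0,0],[45,0,0,0,0],[50,0,0,25,0],[60,0,0,75,0],[60,-10,10,100,0]]]'

```text
time: 19.98
tool_pos: [0.647, 0.2008, 0.1534]
tool_rot: [0.003, 0.042, 0.999, 0.001]
contact_force: [-0.0, 0.7, 0.1]
gripper_width: 0.705
```

Run:
```python
from loc import *
s=state();print(s['tool_pos'])
print(back("side",(262.1,126.4),.06))
print(proj("side",[[.447,.390,.06],[.447,.387,.06]]))
```

```text
[0.64698505 0.20079053 0.15340631]
[0.44862042 0.38581322 0.06      ]
[[261.34316902 125.84916482]
 [261.50792219 126.29648661]]
```

Emit:
servo_tool --deltas '[[[60,-40,37,0,0],[60,-80,74,0,0],[60,-120,112,0,0],[60,-160,150,0,0],[60,-197,187,0,0]]]'

```text
time: 20.6
tool_pos: [0.4467, 0.3891, 0.1499]
tool_rot: [0.0, 0.041, 0.999, 0.0]
contact_force: [0.7, -0.3, -0.7]
gripper_width: 0.701
```

Emit:
servo_tool --deltas '[[[60,0,0,0,0],[60,0,0,-20,0],[60,0,0,-40,0],[60,0,0,-40,0]]]'

```text
time: 21.1
tool_pos: [0.447, 0.3857, 0.1058]
tool_rot: [-0.003, 0.042, 0.999, -0.002]
contact_force: [-0.4, -0.0, -0.1]
gripper_width: 0.699
```

Run:
```python
from loc import *
for n in("side","top"): cv2.imwrite(f"pics/{n}16.png",grab_frame(n)[:,:,::-1])
s=state();print(s['tool_pos'],np.degrees(2*np.arctan2(s['tool_rot'][2],s['tool_rot'][1])),s['contact_force'],s['gripper_width'])
crop("side",16,220,70,150,110,5,"b12")
crop("top",16,130,110,150,120,5,"b13")
```

```text
[0.44835906 0.38702744 0.10870072] 175.17622579132802 [ 0.34750089 -1.06567487  0.34694688] 0.7018270135980617
```

View pics/b12.png

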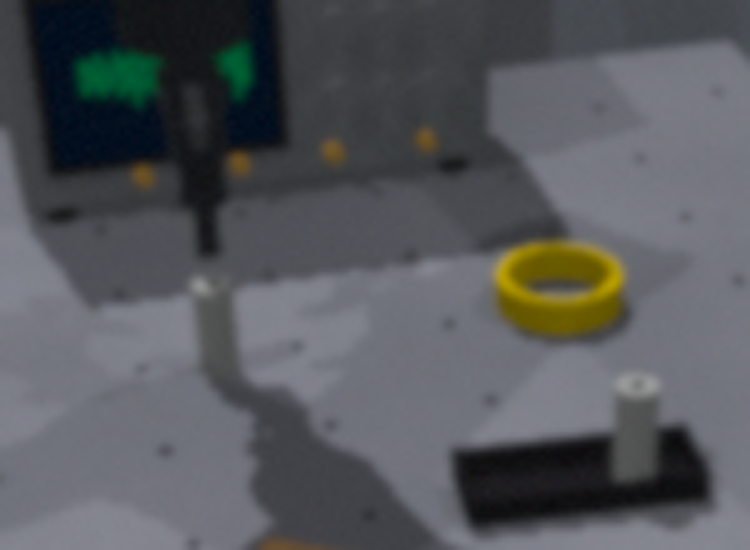

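View pics/b13.png

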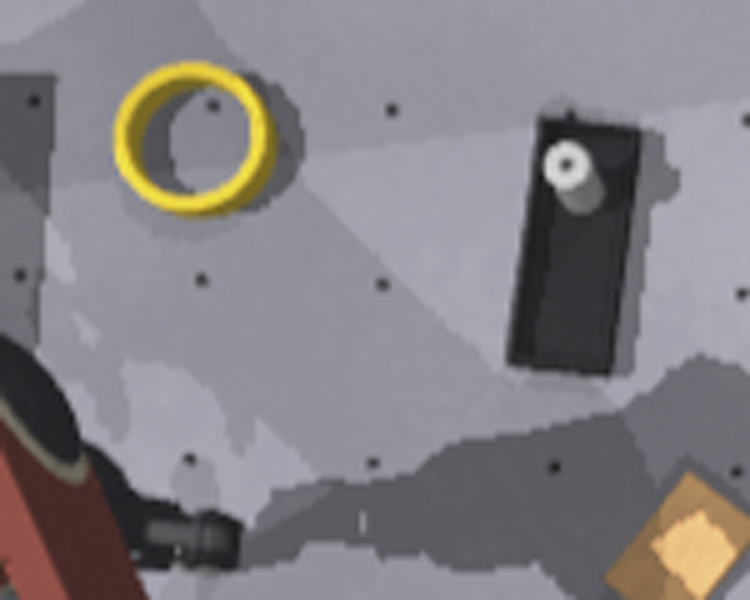

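Emit:
servo_tool --deltas '[[[60,0,0,-30,0],[60,0,0,-55,0],[60,0,0,-63,0],[60,0,0,-63,0]]]'

```text
time: 21.7
tool_pos: [0.4484, 0.3879, 0.047]
tool_rot: [0.0, 0.042, 0.999, 0.0]
contact_force: [0.4, 0.4, 0.4]
gripper_width: 0.698
```

Emit:
servo_tool --deltas '[[[15,0,0,0,0],[15,0,0,0,0],[15,0,0,0,0],[15,0,0,0,0],[15,0,0,0,0]]]'

```text
time: 22.32
tool_pos: [0.4489, 0.3883, 0.0483]
tool_rot: [0.001, 0.041, 0.999, 0.0]
contact_force: [-0.5, -1.6, 6.8]
gripper_width: 0.276
```

Run:
```python
from loc import *
for n in("side",): cv2.imwrite(f"pics/{n}17.png",grab_frame(n)[:,:,::-1])
s=state();print(s['tool_pos'],np.degrees(2*np.arctan2(s['tool_rot'][2],s['tool_rot'][1])),s['contact_force'],s['gripper_width'])
crop("side",17,220,70,100,90,6,"b14")
```

```text
[0.44894309 0.38826856 0.04831332] 175.26012525674017 [-0.65005184 -1.82323352  5.89416148] 0.27186438974397636
```

View pics/b14.png

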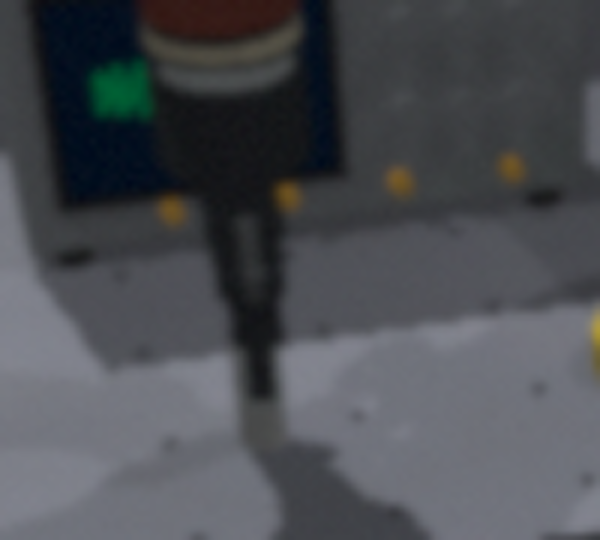

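Emit:
servo_tool --deltas '[[[15,0,0,10,0],[15,0,0,40,0],[15,0,0,80,0],[15,15,-20,85,0],[15,45,-61,85,0]]]'

```text
time: 23.0
tool_pos: [0.4931, 0.3277, 0.1331]
tool_rot: [0.001, 0.04, 0.999, 0.001]
contact_force: [1.6, 0.2, -2.3]
gripper_width: 0.279
```

Emit:
servo_tool --deltas '[[[15,33,-45,0,0],[15,66,-90,0,0],[15,97,-133,-15,0],[15,97,-133,-45,0],[15,97,-133,-45,0]]]'

```text
time: 23.62
tool_pos: [0.5875, 0.1929, 0.0832]
tool_rot: [-0.004, 0.042, 0.999, -0.001]
contact_force: [-0.2, 0.2, -2.4]
gripper_width: 0.273
```

Run:
```python
from loc import *
for n in("side",): cv2.imwrite(f"pics/{n}18.png",grab_frame(n)[:,:,::-1])
s=state();print(s['tool_pos'],np.degrees(2*np.arctan2(s['tool_rot'][2],s['tool_rot'][1])),s['contact_force'],s['gripper_width'])
crop("side",18,290,80,100,100,6,"b15")
```

```text
[0.58858664 0.19370982 0.08516845] 175.24628318784673 [ 0.10396774  0.13805883 -2.93493063] 0.2779980544005125
```

View pics/b15.png

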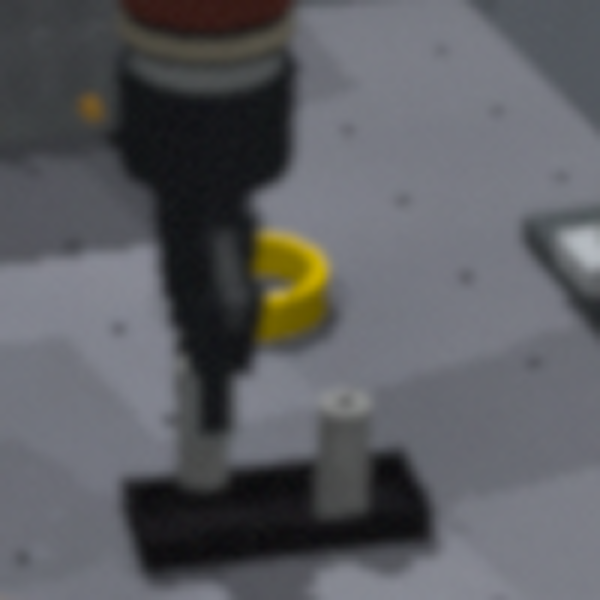

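Emit:
servo_tool --deltas '[[[15,0,0,-15,0],[15,0,0,-28,0],[15,0,0,-33,0],[15,0,0,-34,0],[15,0,0,-34,0]]]'

```text
time: 24.3
tool_pos: [0.5903, 0.1941, 0.053]
tool_rot: [0.0, 0.041, 0.999, 0.0]
contact_force: [-0.4, -0.0, -2.3]
gripper_width: 0.274
```

Emit:
servo_tool --deltas '[[[15,0,0,-0.7,0],[15,0,0,-1.2,0],[15,0,0,-1.2,0]]]'

```text
time: 24.68
tool_pos: [0.5905, 0.194, 0.0524]
tool_rot: [0.0, 0.041, 0.999, 0.0]
contact_force: [-1.6, -0.2, 2.6]
gripper_width: 0.271
```

Emit:
servo_tool --deltas '[[[35,0,0,0,0],[45,0,0,0,0],[50,0,0,25,0],[60,0,0,75,0],[80,-10,-30,110,0]]]'

```text
time: 25.3
tool_pos: [0.5811, 0.1648, 0.1642]
tool_rot: [0.002, 0.04, 0.999, 0.0]
contact_force: [0.3, -0.7, 0.3]
gripper_width: 0.891
```

Emit:
servo_tool --deltas '[[[84,-12,-58,0,0],[84,-24,-116,0,0],[84,-36,-174,0,0],[84,-48,-232,0,0],[84,-60,-290,0,0]]]'

```text
time: 25.92
tool_pos: [0.5196, -0.1279, 0.1618]
tool_rot: [0.0, 0.041, 0.999, -0.0]
contact_force: [0.6, 0.0, 0.2]
gripper_width: 0.984
```

Emit:
servo_tool --deltas '[[[84,-12,-57,0,0],[84,-24,-114,0,0],[84,-36,-171,0,0],[84,-48,-228,0,0],[84,-61,-252,0,0]]]'

```text
time: 26.55
tool_pos: [0.4583, -0.381, 0.1617]
tool_rot: [0.0, 0.043, 0.999, -0.0]
contact_force: [-0.3, -0.3, 0.6]
gripper_width: 0.982
```

Run:
```python
from loc import *
for n in("side","top"): cv2.imwrite(f"pics/{n}19.png",grab_frame(n)[:,:,::-1])
s=state();print(s['tool_pos'],np.degrees(2*np.arctan2(s['tool_rot'][2],s['tool_rot'][1])),s['contact_force'],s['gripper_width'])
m=mask("side",0,(325,330,45,40),lo=140)
go("lens side",[("side",m)],circ(19.5,37),.037,False)
crop("side",19,270,240,180,160,4,"b16")
crop("top",19,190,110,120,110,5,"b17")
```

```text
[ 0.45789476 -0.38061559  0.16155726] 175.03508759422382 [-0.07892397  0.79860777  0.52010771] 0.9836580601866322
lens side [ 458.6 -382. ]  rms px 0.49
```

View pics/b16.png

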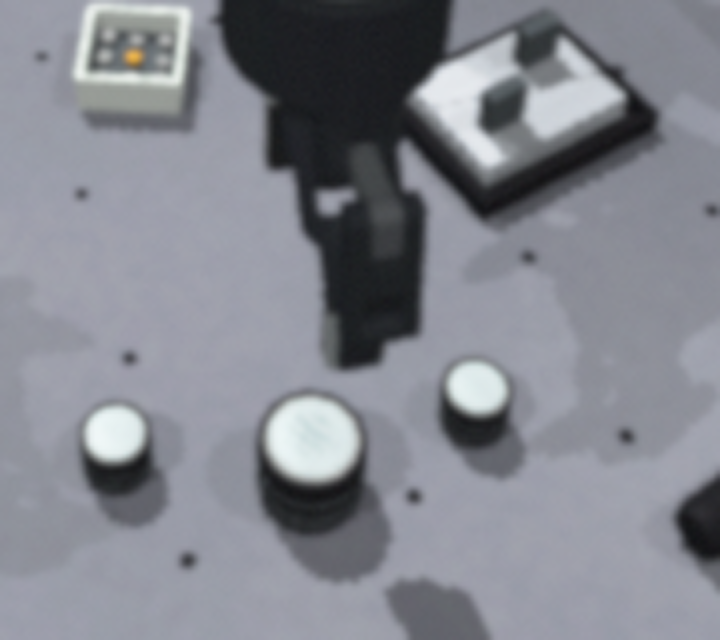

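View pics/b17.png

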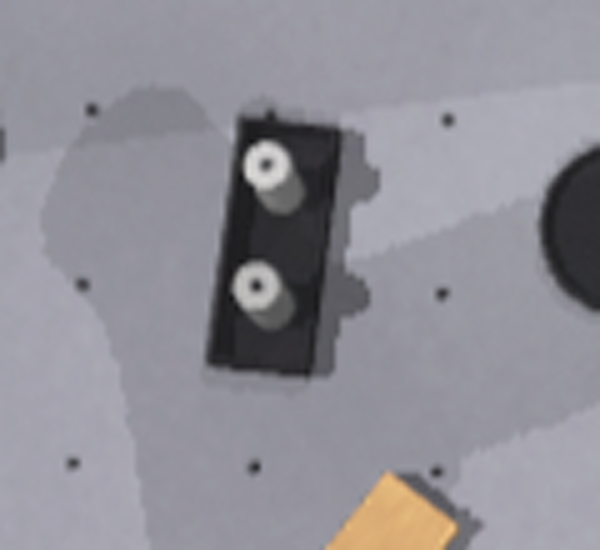

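Emit:
servo_tool --deltas '[[[84,0,-1.5,-50,0],[84,0,-1.5,-95,0],[84,0,-1.5,-122,0],[84,0,-1.5,-130,0],[84,0,-1.5,-130,0]]]'

```text
time: 27.28
tool_pos: [0.4595, -0.3792, 0.0318]
tool_rot: [0.0, 0.041, 0.999, 0.0]
contact_force: [-0.2, -0.0, -0.3]
gripper_width: 0.983
```

Run:
```python
from loc import *
for n in("side",): cv2.imwrite(f"pics/{n}20.png",grab_frame(n)[:,:,::-1])
s=state();print(s['tool_pos'],np.degrees(2*np.arctan2(s['tool_rot'][2],s['tool_rot'][1])),s['contact_force'],s['gripper_width'])
crop("side",20,270,270,150,130,5,"b18")
```

```text
[ 0.46001534 -0.37986204  0.03283862] 175.2832255448254 [ 0.05889961 -0.28298661 -0.01179977] 0.9861581776613672
```

View pics/b18.png

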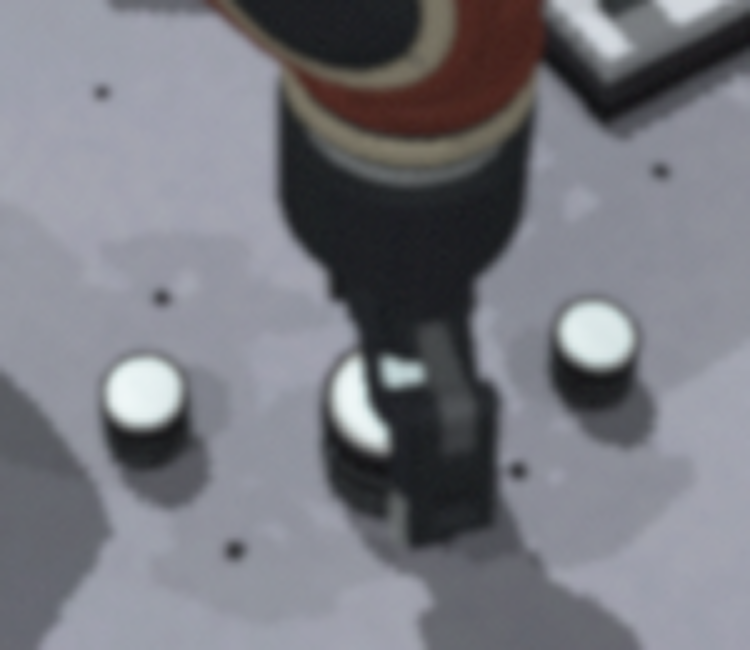

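Emit:
servo_tool --deltas '[[[84,-1.5,-2,-2,0],[60,-1.5,-2,-2,0],[40,-1.5,-2,-2,0],[40,-1.5,-2,-2,0],[40,-1.5,-2,-2,0]]]'

```text
time: 27.95
tool_pos: [0.4581, -0.3822, 0.0305]
tool_rot: [0.001, 0.041, 0.999, -0.001]
contact_force: [-0.2, -0.3, 4.4]
gripper_width: 0.521
```

Emit:
servo_tool --deltas '[[[40,0,0,0,0],[40,0,0,0,0]]]'

```text
time: 28.2
tool_pos: [0.4581, -0.3822, 0.0305]
tool_rot: [0.001, 0.041, 0.999, -0.001]
contact_force: [0.1, 0.8, 5.4]
gripper_width: 0.521
```

Run:
```python
from loc import *
for n in("side",): cv2.imwrite(f"pics/{n}21.png",grab_frame(n)[:,:,::-1])
s=state();print(s['tool_pos'],np.degrees(2*np.arctan2(s['tool_rot'][2],s['tool_rot'][1])),s['contact_force'],s['gripper_width'])
crop("side",21,270,270,150,130,5,"b19")
```

```text
[ 0.45810878 -0.38218904  0.03048214] 175.2491916627492 [ 0.2828917  -0.65756008  5.05290919] 0.5191515369038303
```

View pics/b19.png

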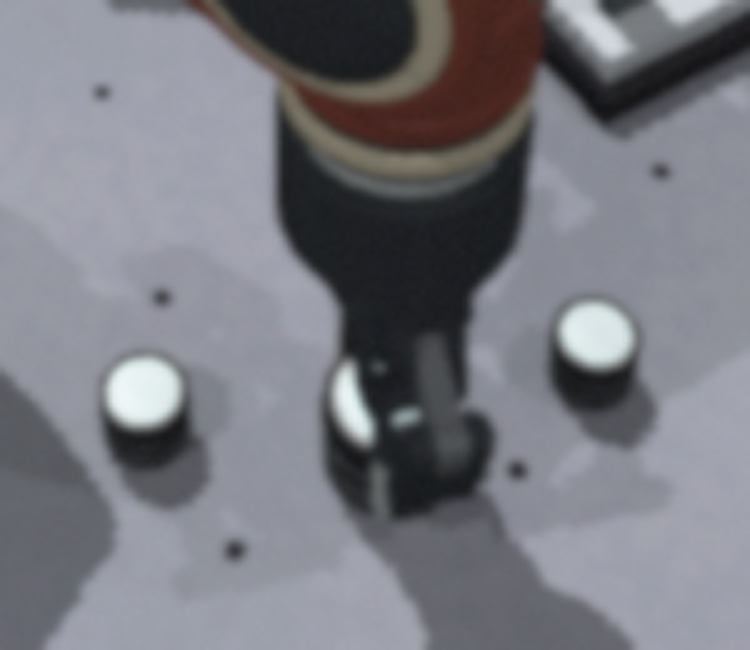

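Emit:
servo_tool --deltas '[[[40,0,0,5,0],[40,0,0,20,0],[40,0,0,50,0],[40,0,0,80,0],[40,0,0,90,0]]]'

```text
time: 28.88
tool_pos: [0.4585, -0.3825, 0.1225]
tool_rot: [0.002, 0.041, 0.999, -0.001]
contact_force: [-0.3, -0.7, -1.7]
gripper_width: 0.514
```

Run:
```python
from loc import *
for n in("side",): cv2.imwrite(f"pics/{n}22.png",grab_frame(n)[:,:,::-1])
s=state();print(s['tool_pos'],np.degrees(2*np.arctan2(s['tool_rot'][2],s['tool_rot'][1])),s['contact_force'],s['gripper_width'])
crop("side",22,270,240,150,130,5,"b20")
```

```text
[ 0.45857035 -0.38251881  0.12262738] 175.25799343531145 [ 1.0541418  -0.35905521 -1.09049996] 0.5201133413995321
```

View pics/b20.png

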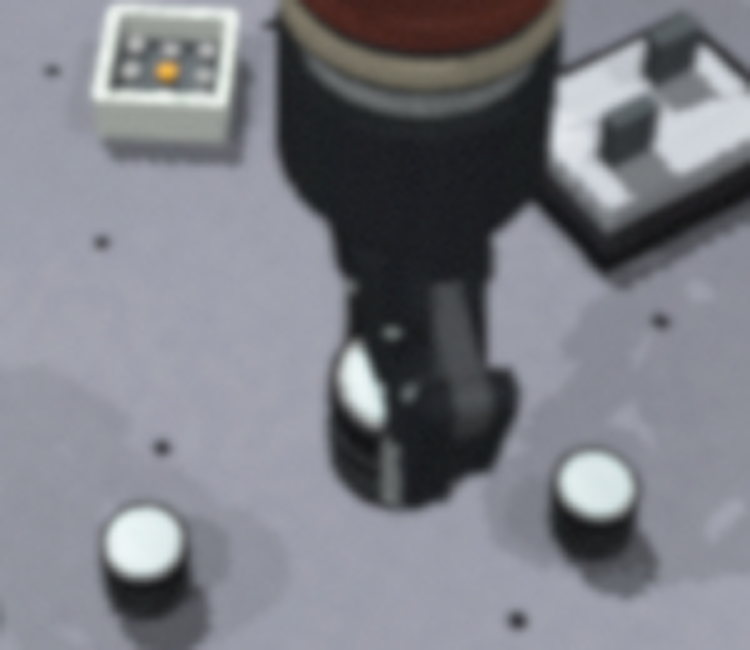

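Emit:
servo_tool --deltas '[[[40,12,25,0,0],[40,34,72,0,0],[40,58,122,0,0],[40,82,172,0,0],[40,106,222,0,0]]]'

```text
time: 29.55
tool_pos: [0.5633, -0.1576, 0.1181]
tool_rot: [-0.001, 0.042, 0.999, 0.0]
contact_force: [-0.2, -0.2, -1.3]
gripper_width: 0.519
```

Emit:
servo_tool --deltas '[[[40,24,50,0,0],[40,48,100,0,0],[40,68,145,0,0],[40,74,158,-10,0],[40,74,158,-30,0]]]'

```text
time: 30.18
tool_pos: [0.6377, -0.0012, 0.0884]
tool_rot: [0.0, 0.041, 0.999, -0.0]
contact_force: [-0.8, 0.1, -0.6]
gripper_width: 0.522
```

Emit:
servo_tool --deltas '[[[40,0,0,-15,0],[40,0,0,-25,0],[40,0,0,-25,0]]]'

```text
time: 30.55
tool_pos: [0.6364, -0.0025, 0.0629]
tool_rot: [-0.001, 0.042, 0.999, 0.0]
contact_force: [0.3, 0.9, -1.0]
gripper_width: 0.516
```

Run:
```python
from loc import *
for n in("side",): cv2.imwrite(f"pics/{n}23.png",grab_frame(n)[:,:,::-1])
s=state();print(s['tool_pos'],np.degrees(2*np.arctan2(s['tool_rot'][2],s['tool_rot'][1])),s['contact_force'],s['gripper_width'])
crop("side",23,310,130,120,110,5,"b21")
```

```text
[ 0.63724313 -0.00235398  0.0640756 ] 175.1876787035521 [ 0.16124518 -0.15469988 -0.56355778] 0.5190940720270981
```

View pics/b21.png

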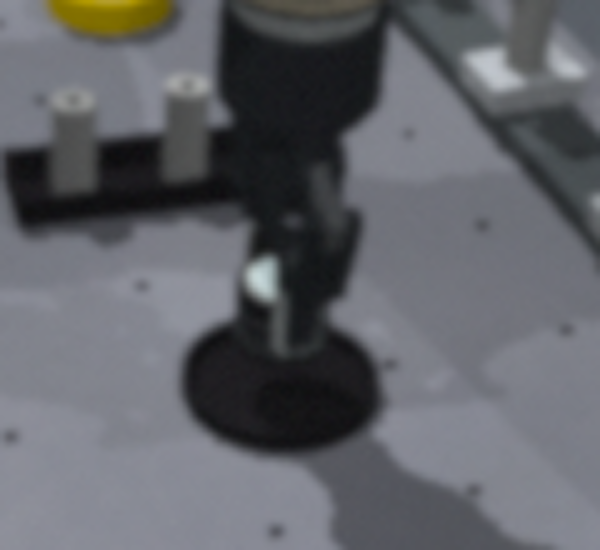

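Emit:
servo_tool --deltas '[[[40,0,0,-12,0],[40,0,0,-22,0],[40,0,0,-27,0],[40,0,0,-28,0],[40,0,0,-28,0]]]'

```text
time: 31.22
tool_pos: [0.6378, -0.0015, 0.0367]
tool_rot: [0.0, 0.041, 0.999, -0.0]
contact_force: [0.4, 0.4, -0.7]
gripper_width: 0.519
```

Run:
```python
from loc import *
for n in("side",): cv2.imwrite(f"pics/{n}24.png",grab_frame(n)[:,:,::-1])
s=state();print(s['tool_pos'],s['contact_force'],s['gripper_width'])
crop("side",24,310,130,120,110,5,"b22")
```

```text
[ 0.63790509 -0.00154975  0.036908  ] [-0.8149567   1.03213817 -0.69837159] 0.5194952901168352
```

View pics/b22.png

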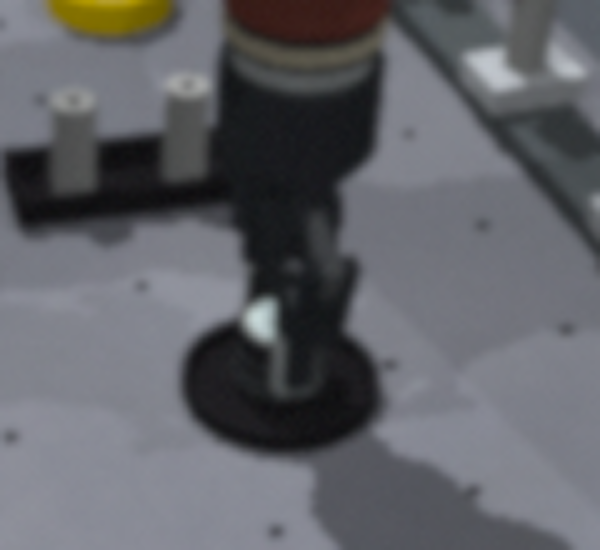

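Emit:
servo_tool --deltas '[[[40,0,0,-1,0],[40,0,0,-2,0],[40,0,0,-2.5,0],[40,0,0,-2.5,0],[40,0,0,-2.5,0]]]'

```text
time: 31.9
tool_pos: [0.6377, -0.0016, 0.0345]
tool_rot: [0.0, 0.041, 0.999, -0.0]
contact_force: [-1.6, 1.1, 2.5]
gripper_width: 0.517
```

Emit:
servo_tool --deltas '[[[48,0,0,0,0],[52,0,0,0,0],[58,0,0,0,0],[62,0,0,0,0],[64,0,0,0,0]]]'

```text
time: 32.52
tool_pos: [0.6376, -0.0016, 0.034]
tool_rot: [-0.0, 0.041, 0.999, -0.0]
contact_force: [-0.4, 0.3, -0.3]
gripper_width: 0.749
```

Emit:
servo_tool --deltas '[[[64,0,0,10,0],[64,0,0,40,0],[64,0,0,90,0],[64,-20,0,140,0],[64,-60,0,160,0]]]'

```text
time: 33.15
tool_pos: [0.5797, -0.0019, 0.1998]
tool_rot: [0.004, 0.041, 0.999, -0.0]
contact_force: [-0.8, -0.2, -0.4]
gripper_width: 0.752
```

Emit:
servo_tool --deltas '[[[64,-40,-40,0,0],[64,-80,-80,0,0],[64,-120,-120,0,0],[64,-160,-160,0,0],[64,-200,-200,0,0]]]'

```text
time: 33.78
tool_pos: [0.3764, -0.2026, 0.1951]
tool_rot: [0.001, 0.041, 0.999, -0.001]
contact_force: [0.7, -1.6, 0.5]
gripper_width: 0.749
```

Emit:
servo_tool --deltas '[[[64,0,-50,0,0],[64,0,-100,0,0],[64,0,-150,0,0],[64,0,-150,0,0],[64,0,-150,0,0]]]'

```text
time: 34.4
tool_pos: [0.3775, -0.3513, 0.1943]
tool_rot: [0.0, 0.042, 0.999, 0.0]
contact_force: [0.3, -0.3, -0.4]
gripper_width: 0.748
```

Run:
```python
from loc import *
for n in("side","top"): cv2.imwrite(f"pics/{n}25.png",grab_frame(n)[:,:,::-1])
s=state();print(s['time'],s['tool_pos'],s['contact_force'],s['gripper_width'])
crop("top",25,210,110,220,90,3.6,"b23");crop("side",25,270,110,190,200,3,"b24")
P=WT+[0,0,.004]
go("dish",[("top",mask("top",0,(290,130,50,50),hi=80))],np.vstack([circ(50,0),circ(50,12)]),.01,False)
go("lens in dish",[("top",mask("top",25,(295,135,45,45),lo=150))],circ(19.5,41),.041,False)
```

```text
34.5 [ 0.37774502 -0.35057494  0.19422595] [-0.13114488  0.0794857   0.06685758] 0.7472687155315175
dish [6.379e+02 1.000e-01]  rms px 0.36
lens in dish [626.3  34.2]  rms px 11.27
```

View pics/b23.png

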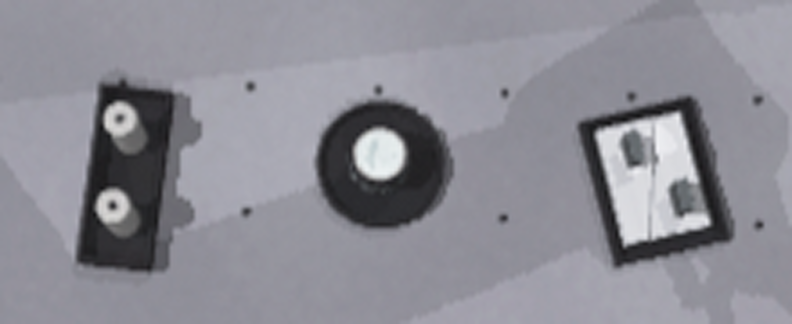

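View pics/b24.png

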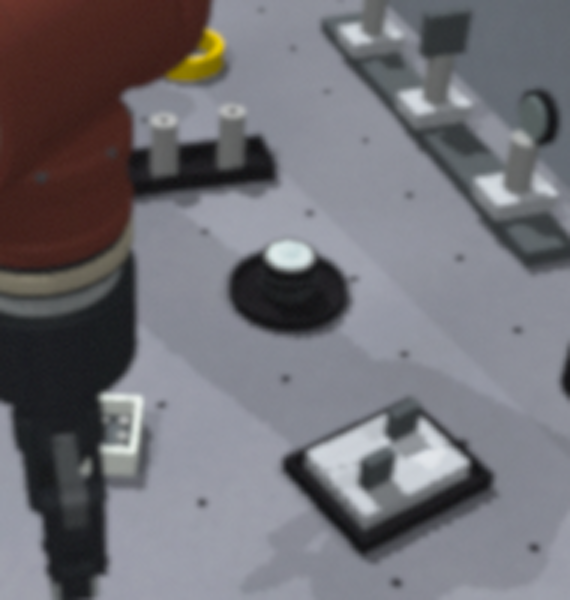

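```bash
python3 -c "
from plant import *
print(job_done()); print(state()['time'])"
```

```text
the job is handed in; nothing more can be done
None
the job is handed in; nothing more can be done
```

I did the job in the order you gave and handed it in at about 34.5 s. I placed the two wedges, then the two pillars, then the largest lens tube.

In the last top and side pictures:
- **Wedges:** both lie flat and head to tail in the wide tray, with only a hairline seam between them.
- **Pillars:** both stand upright in the narrow tray.
- **Lens tube:** it sits glass up near the middle of the dish. I released it only after the floor pushed back on it, with its height matching the dish floor.

The arm was clear of everything, and no force reading went above about 7 N, read between moves only.

Two checks disagreed or failed:
- **Cameras:** the top and side cameras differed by 3–5 mm in y. I corrected for this using the tool positions, and it stayed within the tray clearances. It left the wedge pair a few millimetres off the tray's centre.
- **Lens fit:** my last numeric fit of the lens in the dish failed because it picked up bench background (11 px error). I judged that placement from the pictures and the force and height readings instead.

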